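Lever open the peg tub and put the pegs away

ROBOT

A 6-joint arm with a two-finger parallel gripper is mounted at the origin on the work surface. World frame = base frame: x ahead of the robot, y to its left, z up, the work surface at z = 0. Lengths are in m, angles in rad, forces in N, time in s.
With the tool pointing down it reaches from about 0.35 to 0.8 m from the base axis. Payload 7.3 kg.
Tool frame: the origin (TCP) lies where the fingers leave the gripper's body, on its centre line; the fingertips stand 73 mm ahead of it and the grasp point (between the pads) lies manip.hold_point_z ahead of it (manip.hold_point_z is the distance from the TCP to the grasp point, in m); z points along the fingers, y is the line along which they close (so a half turn about z gives the same grasp; the last joint's range is limited). The gripper opens to 85 mm and grips with 20 to 120 N. Pads are 22 mm wide; open, the fingers measure 114 mm over their backs; the gripper's body (76 mm by 85 mm) begins 54 mm behind the grasp point. The pads swing forward as they close: fully open they stand 13 mm farther back than shut.
Start: joints at [1.117, 0.342, 1.524, -0, 1.275, -0.146], TCP at [0.159, 0.5, 0.304] pointing down, gripper open.
Joint ranges: [-2.53, 2.53], [-0.77, 2.02], [0.04, 2.7], [-1, 4.14], [0.28, 2.66], [-3.11, 3.11]. Speed limits (rad/s): [2.57, 2.57, 3.14, 3.14, 3.14, 3.14].

INTERFACE

Orientations are given as [roll, pitch, yaw] about the fixed x, y, z axes, in that order (R = Rz(yaw) Ry(pitch) Rx(roll)).
In Python, from plant import sensors, vision, manip gives the robot as it stands.
- The arm moves only by the tool carry_out, never from a script. Its argument "moves" is a list of rows, each an object of numbers: "x", "y", "z": the shift along the tool's x, y, z each as a share of 0.03 m, from -1 to 1; "ax", "ay", "az": the turn, a rotation vector about the tool's x, y, z each as a share of 5 degrees, from -1 to 1; "jaw": the opening, from -1 (shut) to 1 (fully open). In form: [{"x": .., "y": .., "z": .., "ax": .., "ay": .., "az": .., "jaw": ..}, ...]. A call has 1 to 10 rows; each row shifts and turns the commanded pose from where the row before left it, along the tool's axes as they then stand; what a row does not reach is not made up. A row lasts 1/12 s, in which the tool goes at most 41.7 mm and 7.16 degrees, less where a joint would pass 70% of its speed; a pose out of reach is approached as far as the arm can. A call with a number of a shift or a turn outside -1 to 1 is refused whole. A call with a gripper value outside its range is refused whole. The fingers move at their own pace and stop on an object; "force" is the grip in N (left out, the last holds). Time passes only in rows, so rows that do not move let the fingers close. It gives the time, the measured TCP pose, the force, the opening and the grip force at its end, in the units of the state.
- sensors.get_state(): the state, without advancing time (a new reading comes with each control period).
- vision.snapshot(name): name is "side" or "top" or "wrist"; returns (picture, depth): 480x640x3 uint8, red, green, blue; 480x640 float32, m along the optical axis (not along the pixel's ray), 0 where there is no reading.
- vision.camera_info(name): a dict with "K" (3x3 intrinsics, pixels), "R" (3x3) and "t" (3): a world point X has camera coordinates R X + t. Camera axes: x right, y down, z forward; pixel columns grow to the right and rows downward; lengths in m; the calibration is good to about 2 mm. A picture is of the moment at which its call begins: read the wrist's pose just before it. camera_info takes no time and is no camera call; for the wrist camera it gives the pose at the moment of the call.
- manip.close_job(): hands the job in; it is judged then, once.
Trained networks look in the newest picture that a camera, given by its name, has taken for a name from the list of things; names that differ only in an ending like _2 or _b are one class to them, and where a whole thing is asked for, a point or a joint stands for the part that bears it (a point fixed in the world has none). Each returns a list of dicts, best first, with "p" (0 to 1); they miss things now and then, are a little off and sometimes report something else, mostly with a low value. They report only what shows in the picture. A call takes as long as a camera call.
- vision.recognise(camera, thing): "box" ([left, top, right, bottom] in pixels, round what is visible of it).
The state is a dict: "clock": time; "qpos": joint angles; "qd": joint speeds; "joint_torque": joint torques, N m; "tool_pos": TCP position; "tool_rot": TCP orientation; "wrist_force": force on the tool from outside, world axes, zero at the start; "torque": the same for the moment, N m; "width": finger opening in m; "grasp_force": force on a finger pad.
Only numpy, scipy, OpenCV 4.12 (cv2) and the standard library are available. Lean on these libraries where they do the work, as an engineer would, in place of code of your own. Each camera call takes 0.05 s, during which the arm holds its last target. There are 200 camera calls.

TASK

Pull the scraper out of its upright holder and, with the lid still shut, lever up the tub's tight lid with the scraper's blade under its lip, keeping the fingers off the lid until the blade has raised it; then swing the lid wide open until it stands about upright. Put every clothes peg lying on the ledge into the tub, shut the lid fully again, and leave the scraper standing blade down in its holder. Leave the other things on the ledge where they are.

Things in the scene. Friction and masses are not known exactly. Their poses are not given: they have to be found in the camera images.
- tub: Blue plastic peg tub, fixed to the ledge (it does not slide). Outside 160 (its x) x 200 (its y) x 90 mm high, walls and floor 5 mm. Origin: centre of its underside; z up. The lid is hinged along its +x side; the lip to be levered is on its -x side. On the -x side a rib 14 mm wide runs along the outside of the wall, its top 78 mm above the ledge, leaving a 12 mm high gap under the lid's lip.
- tub_lid (a joint): Angle of the tub's lid in rad: 0 shut, grows as the lip rises, stops at 1.75 (just past upright). The hinge is stiff: the lid stays at any angle; it takes about 3 N at the lip. The lid is a flat blue plate 178 x 212 x 6 mm with a thin white panel on top (2 mm), no handle; its lip overhangs the tub's -x wall by 14 mm and its underside lies 90 mm above the ledge when shut.
- lid_lip (a point): Middle of the lower edge of the lid's free lip (moves with the lid); 178 mm from the hinge line.
- lid_hinge (a point): Middle of the hinge line, 84 mm from the tub's centre along the tub's +x, 90 mm above the ledge; the line runs along the tub's y.
- scraper: Flat scraper standing blade down in the holder. Origin: middle of the blade's end. z runs from the blade up the handle; blade 28 (y) x 3 (x) x 115 mm long, wooden handle 28 (y) x 18 (x) mm from 115 to 198 mm. 120 g. It may lean by up to 0.15 rad in the holder.
- scraper_grip (a point): Middle of the scraper's handle, 158 mm from the blade's end.
- holder: Grey plastic upright holder, fixed, on a 90 x 100 mm base plate 8 mm thick. Origin: centre of its underside; z up. One slot, 14 mm (its x) by 40 mm (its y), floor 8 mm and upper rim 93 mm above the ledge, two flared guide lips above it to 106 mm.
- peg0: Wooden clothes peg lying on its side, 80 (x) x 20 (y) x 14 mm high, 20 g. Origin: centre of its underside. Three to five pegs are present; None if absent.
- peg1: Wooden clothes peg lying on its side, 80 (x) x 20 (y) x 14 mm high, 20 g. Origin: centre of its underside. Three to five pegs are present; None if absent.
- peg2: Wooden clothes peg lying on its side, 80 (x) x 20 (y) x 14 mm high, 20 g. Origin: centre of its underside. Three to five pegs are present; None if absent.
- peg3: Wooden clothes peg lying on its side, 80 (x) x 20 (y) x 14 mm high, 20 g. Origin: centre of its underside. Three to five pegs are present; None if absent.
- peg4: Wooden clothes peg lying on its side, 80 (x) x 20 (y) x 14 mm high, 20 g. Origin: centre of its underside. Three to five pegs are present; None if absent.
- pot_lid_a: Aluminium pot lid, 140 mm across, 46 mm high with its knob. Bystander. Origin: centre of its underside.
- pot_lid_b: Aluminium pot lid, 120 mm across, 46 mm high with its knob. Bystander. Origin: centre of its underside.
- saucer: White ceramic saucer, 110 mm across, 18 mm high. Bystander. Origin: centre of its underside.
- detergent: Green detergent bottle, 70 mm across, 210 mm high. Bystander. Origin: centre of its underside.
- scrub_brush: Scrubbing brush, 150 (x) x 55 x 42 mm high. Bystander. Origin: centre of its underside.
- soap: Yellow bar of soap, 80 (x) x 50 x 26 mm. Bystander. Origin: centre of its underside.
- mug: Blue mug, 80 mm across, 85 mm high, handle to its +y. Bystander. Origin: centre of its underside.

How it is judged:
By the outcome, as a careful person would: the job done as asked, in the order asked, and still so for the second after the job is handed in, with the robot touching nothing.
Of peg0, peg1, peg2, peg3, peg4 only 3 to 5 are there at a start; the rules pass over those that are not, and their reading is None.
At some moment in a run one of peg0, peg1, peg2, peg3, peg4 may be knocked a few centimetres aside while the robot is not near it.
It also fails if it takes over 210 s, if anything falls off the work surface, if the arm or the gripper's body presses on something with over 40 N, if the wrist force passes 120 N, or if a joint passes its speed limit or range.

## Working session

There is one attempt and no reset: what is moved stays moved. The work goes in short steps, Python scripts to look and compute and a tool call to move; the robot and the scene stay as the last step left them, time stands still between calls to the robot, and variables do not carry over. Pictures are saved under pics/ and viewed, at most 14 in all, crops included, and the job is handed in when it is done.

Besides the shell and the picture viewer there is one more tool, called after "Call:" as name(argument=value, ...), one argument or row to a line, values as JSON. carry_out: Moves the arm, as the interface text tells. Its arguments: {"type":"object","properties":{"moves":{"type":"array"},"force":{"type":"number"}},"required":["moves"]}

```bash
ls; mkdir -p pics; cat > h.py <<'E'
import numpy as np, cv2
from plant import sensors, vision, manip
from scipy.spatial.transform import Rotation as Rn
def snap(n,f=None):
    ci=vision.camera_info(n); p,d=vision.snapshot(n)
    if f: cv2.imwrite('pics/'+f,p[:,:,::-1])
    return p,d,ci
def cloud(d,ci):
    K,R,t=[np.array(ci[k]) for k in('K','R','t')]
    v,u=np.indices(d.shape); c=np.stack([(u-K[0,2])/K[0,0]*d,(v-K[1,2])/K[1,1]*d,d],-1)
    w=(c-t)@R; w[d<=0]=np.nan; return w
E
python3 - <<'E'
from h import *
print(sensors.get_state(), manip.hold_point_z)
for n in('top','side'):
    p,d,ci=snap(n,n+'0.png'); print(n,ci); np.savez(n+'0.npz',p=p,d=d,K=ci['K'],R=ci['R'],t=ci['t'])
    w=cloud(d,ci)
    for th in('peg0','scraper','holder','tub','tub_lid','mug','detergent'):
        for r in vision.recognise(n,th)[:6]:
            b=np.array(r['box']).astype(int); cx,cy=(b[0]+b[2])//2,(b[1]+b[3])//2
            print(th,round(r['p'],2),b,np.round(w[min(cy,479),min(cx,639)],3))
E
```

```text
pics
{'clock': 0.0, 'qpos': array([ 1.11700125e+00,  3.42768277e-01,  1.52500911e+00, -9.90253404e-06,
        1.27539593e+00, -1.46021602e-01]), 'qd': array([-1.63951480e-04,  5.21818744e-05, -6.07034177e-05,  1.02016089e-03,
       -1.54494546e-03, -6.88195983e-04]), 'joint_torque': array([-1.26402057e-06, -4.33682013e+01, -2.46013087e+01, -7.50156528e-05,
        7.73586711e-03, -1.60992704e-05]), 'tool_pos': array([0.1589088 , 0.50007645, 0.30320498]), 'tool_rot': array([-3.14002743e+00, -2.20623573e-04,  2.83382189e+00]), 'wrist_force': array([ 0.86080275,  0.4958255 , -0.52556691]), 'torque': array([-0.05009916, -0.00720331,  0.01460027]), 'grasp_force': 0.0, 'width': 0.08581735393119827} 0.0539
top {'K': array([[511.17136576,   0.        , 320.89144678],
       [  0.        , 511.17136576, 236.75903353],
       [  0.        ,   0.        ,   1.        ]]), 'R': array([[-0.01895933, -0.99975474,  0.01144545],
       [-0.9964831 ,  0.01796029, -0.08184654],
       [ 0.08162091, -0.01295695, -0.99657922]]), 't': array([0.03850131, 0.5575464 , 1.39083052])}
peg0 0.75 [361 235 386 
[... 1130 characters left out ...]
12,  0.7829237 , -0.6115804 ]]), 't': array([-0.54856946,  0.1617333 ,  1.02566003])}
peg0 0.91 [354 283 383 311] [ 0.631 -0.056  0.016]
peg0 0.85 [283 284 315 302] [ 0.483 -0.023  0.016]
peg0 0.77 [267 324 300 352] [ 0.44  -0.143  0.013]
peg0 0.61 [377 344 419 374] [ 0.654 -0.226  0.016]
peg0 0.58 [327 310 339 339] [ 0.544 -0.124  0.018]
scraper 0.83 [312 309 326 369] [ 0.496 -0.287  0.17 ]
holder 0.7 [296 343 346 423] [ 0.497 -0.3    0.073]
tub 0.56 [265 181 366 254] [0.54  0.145 0.098]
tub_lid 0.56 [267 179 363 227] [0.547 0.204 0.098]
mug 0.85 [326 151 351 184] [0.638 0.415 0.075]
detergent 0.87 [412 343 473 448] [ 0.666 -0.392  0.14 ]
detergent 0.69 [325 152 352 180] [0.637 0.411 0.08 ]
```

View pics/top0.png

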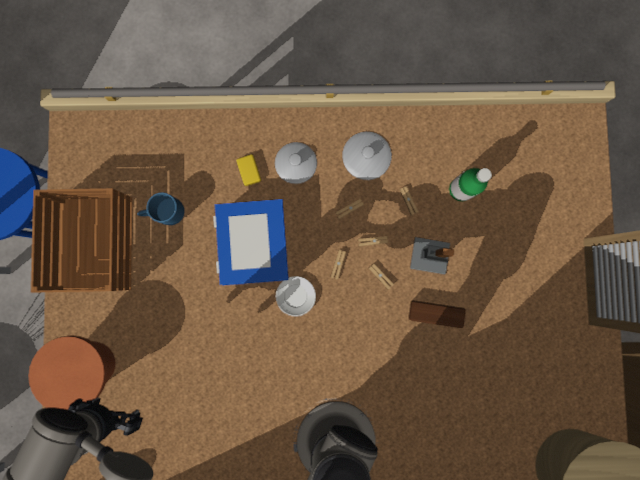

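View pics/side0.png

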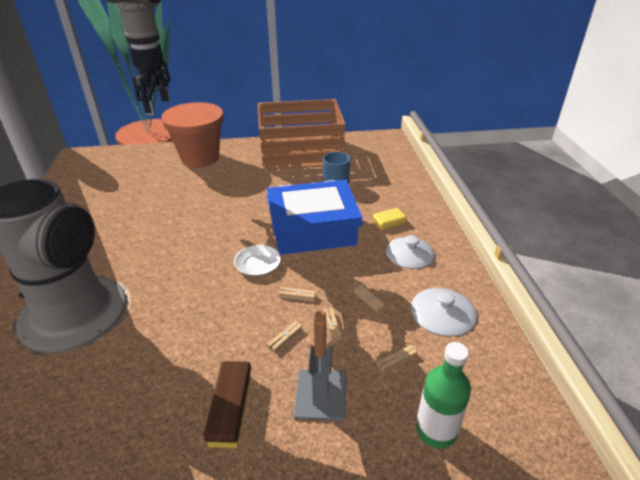

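The top picture shows the tub's white hinges on its left (+y) edge at (216,222) and (216,266), so the lip faces right. The holder is at (432,257), and five pegs lie at (339,263), (382,275), (370,240), (408,199) and (349,209). The side view agrees, with the scraper at (319,340).

```bash
cat >> h.py <<'E'
def rect(P):
    (c,s,a)=cv2.minAreaRect(P.astype(np.float32)[:,:2]*1000)
    if s[0]<s[1]: s=s[::-1]; a+=90
    return np.round(c,1),np.round(s,1),round((a+90)%180-90,1)   # centre mm, long/short mm, long-axis angle deg
def comps(w,m,amin=40):
    n,l,st,_=cv2.connectedComponentsWithStats(m.astype(np.uint8))
    return [w[l==i] for i in range(1,n) if st[i,4]>=amin]
E
python3 - <<'E'
from h import *
for n in('top','side'):
    z=np.load(n+'0.npz'); p=z['p'].astype(int); ci={k:z[k] for k in 'KRt'}; w=cloud(z['d'],ci)
    X,Y,Z=w[...,0],w[...,1],w[...,2]; hsv=cv2.cvtColor(z['p'],cv2.COLOR_RGB2HSV)
    t=(X>.3)&(X<.9)&(abs(Y)<.5)
    print(n,'table z',np.nanmedian(Z[t&(Z<.03)]))
    blue=(hsv[...,0]>105)&(hsv[...,0]<125)&(hsv[...,1]>150)
    m=(abs(X-.545)<.15)&(abs(Y-.215)<.15)&(Z>.07)&(Z<.13)
    for c in comps(w,m,400): print('lid',rect(c),np.nanmedian(c[:,2]))
    m=(abs(X-.5)<.07)&(abs(Y+.26)<.1)&(Z>.14)
    for c in comps(w,m,20):
        print('handle',rect(c),len(c))
        for lo in np.arange(.13,.22,.02):
            q=c[(c[:,2]>lo)&(c[:,2]<=lo+.02)]
            if len(q)>3: print('  ',lo,q.mean(0).round(4),len(q))
    m=(abs(X-.5)<.07)&(abs(Y+.26)<.08)&(Z>.085)&(Z<.115)
    for c in comps(w,m,8): print('rim',rect(c),np.median(c[:,2]),len(c))
    m=(abs(X-.5)<.09)&(abs(Y+.26)<.11)&(Z<.03)&(Z>-.01)&(hsv[...,1]<70)
    for c in comps(w,m,100): print('base',rect(c),np.median(c[:,2]),len(c))
E
```

```text
top table z 0.0010770248324609428
lid (array([543.8, 216.9]), array([215. , 184.7]), 3.6) 0.09693102256330342
handle (array([ 502.1, -273.4]), array([29.7, 17.8]), 82.3) 143
   0.13 [ 0.5019 -0.2638  0.1449] 11
   0.15 [ 0.5004 -0.2632  0.1602] 17
   0.16999999999999998 [ 0.5013 -0.2653  0.1797] 22
   0.18999999999999997 [ 0.5019 -0.2723  0.2049] 87
   0.20999999999999996 [ 0.5046 -0.2725  0.2114] 6
rim (array([ 503. , -273.5]), array([56.7, 39. ]), 79.9) 0.09992273745662601 175
base (array([ 502.1, -276.8]), array([105.5,  89.9]), 79.4) 0.00893866684213937 790
side table z 0.0011515455779046023
lid (array([542.1, 215.4]), array([216.4, 187.9]), 3.4) 0.09730245051553522
handle (array([ 499.6, -274.6]), array([29.6, 17.8]), 76.7) 481
   0.13 [ 0.4998 -0.2838  0.1451] 48
   0.15 [ 0.4986 -0.2849  0.1604] 99
   0.16999999999999998 [ 0.4983 -0.2847  0.1802] 106
   0.18999999999999997 [ 0.499  -0.2785  0.2027] 228
rim (array([ 499.6, -273.8]), array([57.3, 38.5]), 79.7) 0.10018253347616524 503
base (array([ 498.8, -273.8]), array([103.3,  91.6]), 79.2) 0.008780670614716045 2042
```

Call:
carry_out(
  moves=[
    {"z": -1, "jaw": 1},
    {"z": -1},
    {"x": 0, "y": 0, "az": 0},
  ],
)

```text
$.moves[0]: bad value
```

Call:
carry_out(
  moves=[
    {"x": 0, "y": 0, "z": -1, "ax": 0, "ay": 0, "az": 1, "jaw": 1},
    {"x": 0, "y": 0, "z": 0, "ax": 0, "ay": 0, "az": 1, "jaw": 1},
    {"x": 0, "y": 0, "z": 0, "ax": 0, "ay": 0, "az": 1, "jaw": 1},
    {"x": 0, "y": 0, "z": 0, "ax": 0, "ay": 0, "az": 1, "jaw": 1},
    {"x": 0, "y": 0, "z": 0, "ax": 0, "ay": 0, "az": 1, "jaw": 1},
    {"x": 0, "y": 0, "z": 0, "ax": 0, "ay": 0, "az": 1, "jaw": 1},
    {"x": 0, "y": 0, "z": 0, "ax": 0, "ay": 0, "az": 1, "jaw": 1},
    {"x": 0, "y": 0, "z": 0, "ax": 0, "ay": 0, "az": 1, "jaw": 1},
    {"x": 0, "y": 0, "z": 0, "ax": 0, "ay": 0, "az": 1, "jaw": 1},
  ],
)

```text
clock: 1.55
tool_pos: [0.159, 0.5003, 0.3339]
tool_rot: [3.142, -0.0, 2.044]
wrist_force: [-0.2, 0.4, 0.5]
width: 0.0852
grasp_force: 0.0
```

Call:
carry_out(
  moves=[
    {"x": 0, "y": 0, "z": 0, "ax": 0, "ay": 0, "az": 1, "jaw": 1},
    {"x": 0, "y": 0, "z": 0, "ax": 0, "ay": 0, "az": 1, "jaw": 1},
    {"x": 0, "y": 0, "z": 0, "ax": 0, "ay": 0, "az": 1, "jaw": 1},
    {"x": 0, "y": 0, "z": 0, "ax": 0, "ay": 0, "az": 1, "jaw": 1},
    {"x": 0, "y": 0, "z": 0, "ax": 0, "ay": 0, "az": 1, "jaw": 1},
    {"x": 0, "y": 0, "z": 0, "ax": 0, "ay": 0, "az": 1, "jaw": 1},
    {"x": 0, "y": 0, "z": 0, "ax": 0, "ay": 0, "az": 1, "jaw": 1},
    {"x": 0, "y": 0, "z": 0, "ax": 0, "ay": 0, "az": 0.57, "jaw": 1},
  ],
)

```text
clock: 2.22
tool_pos: [0.159, 0.5003, 0.3339]
tool_rot: [3.142, -0.0, 1.383]
wrist_force: [0.6, -0.3, 1.0]
width: 0.0853
grasp_force: 0.0
```

Call:
carry_out(
  moves=[
    {"x": -0.4, "y": 0.9, "z": 0, "ax": 0, "ay": 0, "az": 0, "jaw": 1},
    {"x": -0.4, "y": 0.9, "z": 0, "ax": 0, "ay": 0, "az": 0, "jaw": 1},
    {"x": -0.4, "y": 0.9, "z": 0, "ax": 0, "ay": 0, "az": 0, "jaw": 1},
    {"x": -0.4, "y": 0.9, "z": 0, "ax": 0, "ay": 0, "az": 0, "jaw": 1},
    {"x": -0.4, "y": 0.9, "z": 0, "ax": 0, "ay": 0, "az": 0, "jaw": 1},
    {"x": -0.4, "y": 0.9, "z": 0, "ax": 0, "ay": 0, "az": 0, "jaw": 1},
    {"x": -0.4, "y": 0.9, "z": 0, "ax": 0, "ay": 0, "az": 0, "jaw": 1},
    {"x": -0.4, "y": 0.9, "z": 0, "ax": 0, "ay": 0, "az": 0, "jaw": 1},
    {"x": -0.4, "y": 0.9, "z": 0, "ax": 0, "ay": 0, "az": 0, "jaw": 1},
    {"x": -0.4, "y": 0.9, "z": 0, "ax": 0, "ay": 0, "az": 0, "jaw": 1},
  ],
)

```text
clock: 3.05
tool_pos: [0.4038, 0.3322, 0.334]
tool_rot: [3.141, -0.0, 1.388]
wrist_force: [0.1, -0.9, -0.7]
width: 0.0856
grasp_force: 0.0
```

Call:
carry_out(
  moves=[
    {"x": -0.4, "y": 0.9, "z": 0, "ax": 0, "ay": 0, "az": 0, "jaw": 1},
    {"x": -0.4, "y": 0.9, "z": 0, "ax": 0, "ay": 0, "az": 0, "jaw": 1},
    {"x": -0.9, "y": 0.25, "z": 0, "ax": 0, "ay": 0, "az": 0, "jaw": 1},
    {"x": -0.9, "y": 0.25, "z": 0, "ax": 0, "ay": 0, "az": 0, "jaw": 1},
    {"x": -0.9, "y": 0.25, "z": 0, "ax": 0, "ay": 0, "az": 0, "jaw": 1},
    {"x": -0.9, "y": 0.25, "z": 0, "ax": 0, "ay": 0, "az": 0, "jaw": 1},
    {"x": -0.9, "y": 0.25, "z": 0, "ax": 0, "ay": 0, "az": 0, "jaw": 1},
    {"x": -0.9, "y": 0.25, "z": 0, "ax": 0, "ay": 0, "az": 0, "jaw": 1},
    {"x": -0.9, "y": 0.25, "z": 0, "ax": 0, "ay": 0, "az": 0, "jaw": 1},
    {"x": -0.9, "y": 0.25, "z": 0, "ax": 0, "ay": 0, "az": 0, "jaw": 1},
  ],
)

```text
clock: 3.88
tool_pos: [0.471, 0.0751, 0.334]
tool_rot: [3.141, -0.0, 1.388]
wrist_force: [-0.0, 0.7, -1.0]
width: 0.0853
grasp_force: 0.0
```

Call:
carry_out(
  moves=[
    {"x": -0.9, "y": 0.25, "z": 0, "ax": 0, "ay": 0, "az": 0, "jaw": 1},
    {"x": -0.9, "y": 0.25, "z": 0, "ax": 0, "ay": 0, "az": 0, "jaw": 1},
    {"x": -0.9, "y": 0.25, "z": 0, "ax": 0, "ay": 0, "az": 0, "jaw": 1},
    {"x": -0.9, "y": 0.25, "z": 0, "ax": 0, "ay": 0, "az": 0, "jaw": 1},
    {"x": -0.9, "y": 0.25, "z": 0, "ax": 0, "ay": 0, "az": 0, "jaw": 1},
    {"x": -0.9, "y": 0.25, "z": 0, "ax": 0, "ay": 0, "az": 0, "jaw": 1},
    {"x": 0, "y": 0, "z": 0, "ax": 0, "ay": 0, "az": 0, "jaw": 1},
  ],
)

```text
clock: 4.47
tool_pos: [0.4862, -0.0951, 0.3338]
tool_rot: [3.141, 0.002, 1.384]
wrist_force: [-0.5, -0.1, 0.7]
width: 0.0856
grasp_force: 0.0
```

```bash
python3 - <<'E'
from h import *
p,d,ci=snap('wrist','w1.png'); np.savez('w1.npz',p=p,d=d,K=ci['K'],R=ci['R'],t=ci['t'])
print(sensors.get_state()['tool_pos'],ci['K'][0,0],-ci['R'].T@ci['t'],ci['R'])
w=cloud(d,ci); print((d>0).mean())
for th in('peg0','scraper','holder'):
    for r in vision.recognise('wrist',th):
        b=np.array(r['box']).astype(int); print(th,round(r['p'],2),b,np.round(w[(b[1]+b[3])//2,(b[0]+b[2])//2],3))
E
```

```text
[ 0.48594459 -0.09311043  0.33370116] 375.15052683787354 [ 0.50154561 -0.01839757  0.40295561] [[ 9.82584092e-01 -1.85817893e-01  4.61444961e-04]
 [-1.76970690e-01 -9.35038150e-01  3.07221471e-01]
 [-5.66557777e-02 -3.01952592e-01 -9.51637933e-01]]
0.995947265625
peg0 0.91 [256 100 340 129] [ 0.48  -0.015  0.013]
peg0 0.84 [263 196 315 263] [ 0.446 -0.13   0.013]
peg0 0.81 [361 157 395 234] [ 0.546 -0.11   0.015]
peg0 0.79 [450 243 525 292] [ 0.655 -0.215  0.013]
peg0 0.63 [425  83 486 159] [ 0.632 -0.051  0.013]
scraper 0.7 [364 361 406 435] [ 0.513 -0.263  0.134]
scraper 0.21 [536  72 639 211] [ 0.758 -0.094  0.018]
holder 0.96 [323 290 398 413] [ 0.498 -0.248  0.082]
```

View pics/w1.png

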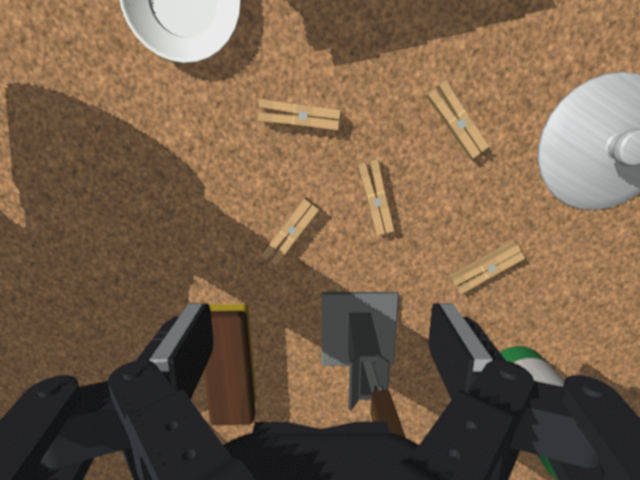

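The wrist view shows all five pegs at (299,114), (458,120), (377,198), (294,228) and (489,268). The holder is at (360,330), with the scraper handle rising near (385,405).

```bash
cat >> h.py <<'E'
def pegs(w,zlo=.007,zhi=.022,amin=250,smin=60):
    Z=w[...,2]; m=(Z>zlo)&(Z<zhi); out=[]
    m=cv2.morphologyEx(m.astype(np.uint8),cv2.MORPH_OPEN,np.ones((3,3)))
    for c in comps(w,m,amin):
        r=rect(c)
        if 60<r[1][0]<100 and 12<r[1][1]<32: out.append((r,round(float(np.median(c[:,2])),4),len(c)))
    return out
E
python3 - <<'E'
from h import *
for n in('w1','top0','side0'):
    z=np.load(n+'.npz'); w=cloud(z['d'],{k:z[k] for k in 'KRt'})
    print(n)
    for q in pegs(w,amin=250 if n=='w1' else 60): print(q)
E
```

```text
w1
((array([636.1, -51.1]), array([80.5, 20.8]), -60.9), 0.0131, 1633)
((array([480.1, -16. ]), array([80. , 20.2]), -17.0), 0.0134, 1394)
((array([ 544. , -114.5]), array([80.5, 20.4]), -84.5), 0.0133, 1204)
((array([ 445.1, -134.6]), array([80.5, 20.2]), 42.0), 0.0133, 1111)
((array([ 655.9, -218.8]), array([80.3, 21.4]), 22.3), 0.0131, 1310)
top0
((array([ 659.1, -219.3]), array([77.9, 21.7]), 21.7), 0.0143, 178)
((array([641.5, -57.7]), array([65.6, 19.5]), -61.8), 0.0144, 138)
((array([ 546.7, -118.9]), array([70.9, 19.2]), -84.9), 0.0148, 150)
side0
((array([224. , 608.1]), array([98.3, 31.6]), 3.2), 0.0145, 109)
((array([635.3, -51. ]), array([84.6, 22.6]), -61.4), 0.0142, 300)
((array([479.5, -15.9]), array([80.1, 23.7]), -18.4), 0.0141, 307)
((array([ 543.5, -113.4]), array([83.8, 20. ]), -85.3), 0.0143, 247)
((array([ 444.9, -133.7]), array([81.4, 22.5]), 41.9), 0.014, 360)
((array([ 654.9, -217.5]), array([82.2, 22.6]), 23.0), 0.0142, 410)
((array([ 671.3, -390.3]), array([60.2, 18.9]), -32.8), 0.0147, 169)
```

Call:
carry_out(
  moves=[
    {"x": -0.9, "y": 0.23, "z": 0, "ax": 0, "ay": 0, "az": 0, "jaw": 1},
    {"x": -0.9, "y": 0.23, "z": 0, "ax": 0, "ay": 0, "az": 0, "jaw": 1},
    {"x": -0.9, "y": 0.23, "z": 0, "ax": 0, "ay": 0, "az": 0, "jaw": 1},
    {"x": -0.9, "y": 0.23, "z": 0, "ax": 0, "ay": 0, "az": 0, "jaw": 1},
    {"x": -0.9, "y": 0.23, "z": 0, "ax": 0, "ay": 0, "az": 0, "jaw": 1},
    {"x": -0.9, "y": 0.23, "z": 0, "ax": 0, "ay": 0, "az": 0, "jaw": 1},
    {"x": 0, "y": 0, "z": 0, "ax": 0, "ay": 0, "az": 0, "jaw": 1},
    {"x": 0, "y": 0, "z": 0, "ax": 0, "ay": 0, "az": 0, "jaw": 1},
  ],
)

```text
clock: 5.33
tool_pos: [0.4973, -0.2577, 0.3335]
tool_rot: [-3.141, -0.001, 1.387]
wrist_force: [-0.2, 0.2, 0.0]
width: 0.0854
grasp_force: 0.0
```

```bash
python3 - <<'E'
from h import *
p,d,ci=snap('wrist','w2.png')
s=sensors.get_state(); print(s['tool_pos'],s['tool_rot'],s['qpos'].round(2))
w=cloud(d,ci); X,Y,Z=np.moveaxis(w,-1,0)
m=(abs(X-.5)<.07)&(abs(Y+.27)<.07)&(Z>.12)&(Z<.25)
for c in comps(w,m,60):
    print('handle',rect(c),len(c))
    for lo in np.arange(.12,.23,.02):
        q=c[(c[:,2]>lo)&(c[:,2]<=lo+.02)]
        if len(q)>20: print('  ',round(lo,2),rect(q),len(q))
E
```

```text
[ 0.49726675 -0.2568191   0.33363133] [-3.14101642e+00 -9.20916885e-04  1.38836135e+00] [-0.61  0.39  1.37  0.    1.38 -0.43]
handle (array([ 511.2, -275.2]), array([28.1, 22.8]), 79.7) 2531
   0.12 (array([ 504.3, -268.9]), array([27.7, 12.7]), 42.1) 155
   0.14 (array([ 505.3, -269.3]), array([28.8, 13.1]), 41.8) 289
   0.16 (array([ 506.7, -269.6]), array([28.9, 12.9]), 43.2) 340
   0.18 (array([ 512.7, -273.5]), array([24. , 19.9]), 82.7) 438
   0.2 (array([ 513.5, -275.8]), array([27.8, 17.8]), 80.1) 1309
```

View pics/w2.png

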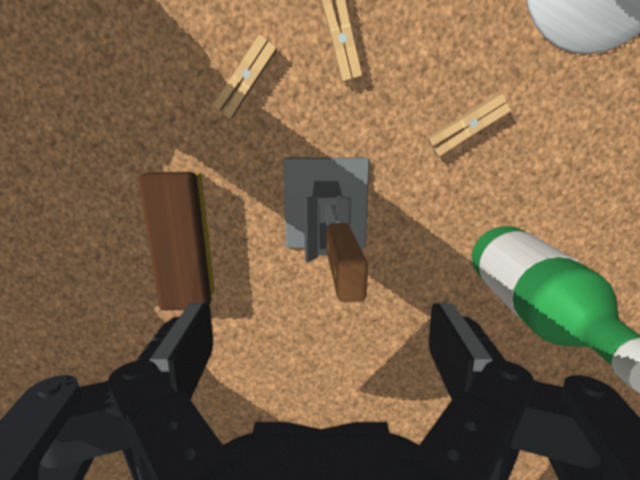

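The wrist view shows the handle's top at about (350,285), leaning slightly to +x of the slot at (330,210). That differs from the first pictures, so I will check again from the fixed cameras.

```bash
python3 - <<'E'
from h import *
for n in('top','side'):
    p,d,ci=snap(n); w=cloud(d,ci); X,Y,Z=np.moveaxis(w,-1,0)
    m=(abs(X-.5)<.05)&(abs(Y+.27)<.06)&(Z>.12)&(Z<.25)
    for c in comps(w,m,20):
        print(n,rect(c),len(c), np.linalg.norm(c.max(0)-c.min(0)))
        for lo in np.arange(.12,.23,.02):
            q=c[(c[:,2]>lo)&(c[:,2]<=lo+.02)]
            if len(q)>5: print('  ',round(lo,2),rect(q),q.mean(0).round(4),len(q))
E
```

```text
top (array([ 509.7, -268.3]), array([28.8, 17.2]), 29.2) 103 0.09409280985087852
   0.12 (array([ 507.3, -267. ]), array([23.9, 12. ]), 38.6) [ 0.5085 -0.2655  0.1332] 16
   0.14 (array([ 507.3, -269.1]), array([27.2, 12.5]), 42.0) [ 0.5081 -0.2673  0.1505] 23
   0.16 (array([ 509.5, -266.5]), array([24.3, 10.8]), 36.9) [ 0.5112 -0.2651  0.1701] 21
   0.18 (array([ 513.5, -264.8]), array([19.4,  7.1]), 19.1) [ 0.513  -0.2644  0.1903] 21
   0.2 (array([ 517. , -265.9]), array([17.3,  5.1]), -6.1) [ 0.5168 -0.2658  0.2047] 22
side (array([ 510.1, -276.6]), array([29.2, 22.2]), 81.7) 528 0.0958521730017144
   0.12 (array([ 505.3, -287.7]), array([16.1,  5.8]), -19.8) [ 0.5053 -0.2878  0.1325] 68
   0.14 (array([ 503.1, -279.2]), array([29.6, 15.5]), -60.0) [ 0.5061 -0.2872  0.1497] 88
   0.16 (array([ 506.4, -285.3]), array([21.1, 11.4]), -34.7) [ 0.5074 -0.288   0.1699] 103
   0.18 (array([ 507.5, -285.8]), array([20.4, 10.5]), -37.3) [ 0.5091 -0.2881  0.1909] 106
   0.2 (array([ 512.7, -276.4]), array([27.9, 17.2]), 82.5) [ 0.5119 -0.2778  0.2051] 163
```

Call:
carry_out(
  moves=[
    {"x": -0.54, "y": 0.26, "z": 0, "ax": 0, "ay": 0, "az": 0, "jaw": 1},
    {"x": 0, "y": 0, "z": 0.6, "ax": 0, "ay": 0, "az": 0, "jaw": 1},
    {"x": 0, "y": 0, "z": 0.6, "ax": 0, "ay": 0, "az": 0, "jaw": 1},
    {"x": 0, "y": 0, "z": 0.6, "ax": 0, "ay": 0, "az": 0, "jaw": 1},
    {"x": 0, "y": 0, "z": 0.6, "ax": 0, "ay": 0, "az": 0, "jaw": 1},
    {"x": 0, "y": 0, "z": 0.6, "ax": 0, "ay": 0, "az": 0, "jaw": 1},
    {"x": 0, "y": 0, "z": 0.6, "ax": 0, "ay": 0, "az": 0, "jaw": 1},
    {"x": 0, "y": 0, "z": 0.1, "ax": 0, "ay": 0, "az": 0, "jaw": 1},
    {"x": 0, "y": 0, "z": 0, "ax": 0, "ay": 0, "az": 0, "jaw": 1},
  ],
)

```text
clock: 6.23
tool_pos: [0.5017, -0.2738, 0.2222]
tool_rot: [-3.139, -0.001, 1.389]
wrist_force: [0.4, 0.2, 0.8]
width: 0.0856
grasp_force: 0.0
```

Call:
carry_out(
  moves=[
    {"x": 0, "y": 0, "z": 0, "ax": 0, "ay": 0, "az": 0, "jaw": 0.2},
    {"x": 0, "y": 0, "z": 0, "ax": 0, "ay": 0, "az": 0, "jaw": 0},
    {"x": 0, "y": 0, "z": 0, "ax": 0, "ay": 0, "az": 0, "jaw": -0.2},
    {"x": 0, "y": 0, "z": 0, "ax": 0, "ay": 0, "az": 0, "jaw": -0.4},
    {"x": 0, "y": 0, "z": 0, "ax": 0, "ay": 0, "az": 0, "jaw": -1},
    {"x": 0, "y": 0, "z": 0, "ax": 0, "ay": 0, "az": 0, "jaw": -1},
    {"x": 0, "y": 0, "z": 0, "ax": 0, "ay": 0, "az": 0, "jaw": -1},
    {"x": 0, "y": 0, "z": 0, "ax": 0, "ay": 0, "az": 0, "jaw": -1},
  ],
  force=90,
)

```text
clock: 6.9
tool_pos: [0.502, -0.2754, 0.2235]
tool_rot: [3.141, 0.0, 1.388]
wrist_force: [-0.2, 1.5, 5.9]
width: 0.017
grasp_force: 88.2
```

Call:
carry_out(
  moves=[
    {"x": 0, "y": 0, "z": -0.5, "ax": 0, "ay": 0, "az": 0, "jaw": -1},
    {"x": 0, "y": 0, "z": -0.8, "ax": 0, "ay": 0, "az": 0, "jaw": -1},
    {"x": 0, "y": 0, "z": -0.8, "ax": 0, "ay": 0, "az": 0, "jaw": -1},
    {"x": 0, "y": 0, "z": -0.8, "ax": 0, "ay": 0, "az": 0, "jaw": -1},
    {"x": 0, "y": 0, "z": -0.8, "ax": 0, "ay": 0, "az": 0, "jaw": -1},
    {"x": 0, "y": 0, "z": -0.8, "ax": 0, "ay": 0, "az": 0, "jaw": -1},
    {"x": 0, "y": 0, "z": -0.8, "ax": 0, "ay": 0, "az": 0, "jaw": -1},
    {"x": 0, "y": 0, "z": -0.7, "ax": 0, "ay": 0, "az": 0, "jaw": -1},
    {"x": 0, "y": 0, "z": 0, "ax": 0, "ay": 0, "az": 0, "jaw": -1},
  ],
)

```text
clock: 7.65
tool_pos: [0.5024, -0.2757, 0.4071]
tool_rot: [3.135, 0.003, 1.388]
wrist_force: [-0.0, 0.5, -0.2]
width: 0.0171
grasp_force: 88.0
```

```bash
cat >> h.py <<'E'
def scraper_line(n,z0,z1):
    "scraper points near tool axis -> in tool frame, distance along z between z0,z1"
    p,d,ci=snap(n); s=sensors.get_state(); R=Rn.from_euler('xyz',s['tool_rot']).as_matrix()
    q=(cloud(d,ci).reshape(-1,3)-s['tool_pos'])@R
    k=(abs(q[:,0])<.04)&(abs(q[:,1])<.04)&(q[:,2]>z0)&(q[:,2]<z1)
    return q[k]
E
python3 - <<'E'
from h import *
for n in('side','top','wrist'):
    q=scraper_line(n,.078,.24); print(n,len(q))
    if len(q)>20:
        print(' max z',np.percentile(q[:,2],[97,100]).round(4))
        for lo in np.arange(.08,.24,.02):
            k=q[(q[:,2]>lo)&(q[:,2]<lo+.02)]
            if len(k)>4: print('  ',round(lo,2),k.mean(0).round(4),np.ptp(k,0).round(4),len(k))
E
```

```text
side 298
 max z [0.2042 0.2118]
   0.08 [-0.0112  0.0003  0.0882] [0.0173 0.018  0.0194] 116
   0.1 [-0.0114  0.0003  0.1076] [0.0071 0.0071 0.0186] 32
   0.12 [-0.0064  0.0006  0.13  ] [0.0228 0.002  0.0191] 29
   0.14 [-0.0052  0.0005  0.1493] [0.0236 0.0021 0.0191] 28
   0.16 [-0.0054  0.0003  0.17  ] [0.0223 0.0022 0.0191] 31
   0.18 [-6.200e-03  1.000e-04  1.905e-01] [0.0211 0.0023 0.0187] 27
   0.2 [-6.400e-03  1.000e-04  2.056e-01] [0.0201 0.0022 0.0115] 16
top 67
 max z [0.21   0.2113]
   0.08 [0.0138 0.0001 0.0872] [0.0082 0.0148 0.0165] 17
   0.1 [0.0146 0.0021 0.1117] [0.003  0.0026 0.0111] 5
   0.12 [0.0113 0.0014 0.1319] [0.01   0.0011 0.0137] 6
   0.14 [0.0106 0.0017 0.1494] [0.015  0.0026 0.0154] 7
   0.16 [0.0047 0.0013 0.1688] [0.0233 0.001  0.0166] 11
   0.18 [0.0066 0.0015 0.1885] [0.0207 0.0025 0.0178] 12
   0.2 [-0.0012  0.0012  0.2068] [0.0274 0.0014 0.0109] 8
wrist 856
 max z [0.1941 0.2158]
   0.08 [0.0146 0.0009 0.0879] [0.005  0.0179 0.0199] 496
   0.1 [0.0146 0.0006 0.1082] [0.0047 0.006  0.0195] 94
   0.12 [0.015  0.0006 0.1291] [0.0007 0.0028 0.0198] 59
   0.14 [0.0149 0.0004 0.15  ] [0.0008 0.0025 0.0192] 45
   0.16 [0.0149 0.0004 0.1697] [0.0007 0.0027 0.0181] 37
   0.18 [0.0148 0.0002 0.1888] [0.0006 0.0029 0.0184] 29
   0.2 [ 1.47e-02 -1.00e-04  2.08e-01] [0.0005 0.0023 0.0153] 19
```

```bash
cat >> h.py <<'E'
def Rlev(az,alpha):  # tool z at azimuth az (deg), alpha below horizontal; tool y up
    a,b=np.radians([az,alpha]); z=np.array([np.cos(a)*np.cos(b),np.sin(a)*np.cos(b),-np.sin(b)])
    x=np.cross([0,0,1],z); x/=np.linalg.norm(x); return np.c_[x,np.cross(z,x),z]
def go(T,R=None):
    s=sensors.get_state(); R0=Rn.from_euler('xyz',s['tool_rot']).as_matrix()
    if R is not None: print('rot units',(Rn.from_matrix(R0.T@R).as_rotvec(degrees=True)/5).round(2)); R0=R
    print('shift units (after turn)',(R0.T@(np.array(T)-s['tool_pos'])/.03).round(2)); return s
E
python3 - <<'E'
from h import *
s=go([.574,-.15,.32],Rlev(93.5,12)); print(s['qpos'].round(3))
E
```

```text
rot units [-10.84  13.85 -17.15]
shift units (after turn) [-2.66 -1.82  4.49]
[-0.636  0.381  1.2    0.     1.563 -0.453]
```

Call:
carry_out(
  moves=[
    {"x": 0, "y": 0, "z": 0, "ax": -0.434, "ay": 0.554, "az": -0.686, "jaw": -1},
    {"x": 0, "y": 0, "z": 0, "ax": -0.434, "ay": 0.554, "az": -0.686, "jaw": -1},
    {"x": 0, "y": 0, "z": 0, "ax": -0.434, "ay": 0.554, "az": -0.686, "jaw": -1},
    {"x": 0, "y": 0, "z": 0, "ax": -0.434, "ay": 0.554, "az": -0.686, "jaw": -1},
    {"x": 0, "y": 0, "z": 0, "ax": -0.434, "ay": 0.554, "az": -0.686, "jaw": -1},
    {"x": 0, "y": 0, "z": 0, "ax": -0.434, "ay": 0.554, "az": -0.686, "jaw": -1},
    {"x": 0, "y": 0, "z": 0, "ax": -0.434, "ay": 0.554, "az": -0.686, "jaw": -1},
    {"x": 0, "y": 0, "z": 0, "ax": -0.434, "ay": 0.554, "az": -0.686, "jaw": -1},
    {"x": 0, "y": 0, "z": 0, "ax": -0.434, "ay": 0.554, "az": -0.686, "jaw": -1},
    {"x": 0, "y": 0, "z": 0, "ax": 0, "ay": 0, "az": 0, "jaw": -1},
  ],
)

```text
clock: 8.63
tool_pos: [0.5011, -0.2761, 0.3998]
tool_rot: [2.685, -0.317, 2.013]
wrist_force: [-1.3, -0.2, -0.8]
width: 0.0169
grasp_force: 87.8
```

```bash
python3 - <<'E'
from h import *
from scipy.optimize import least_squares
s=go([.574,-.15,.32],Rlev(93.5,12)); q=s['qpos']; print(q.round(3),s['tool_pos'])
def fk(q,a):
    h,a2,a3,d6=a
    u=Rn.from_euler('z',q[0])
    p=u.apply([a2*np.sin(q[1])+a3*np.sin(q[1]+q[2]),0,h+a2*np.cos(q[1])+a3*np.cos(q[1]+q[2])])
    R=u*Rn.from_euler('y',q[1]+q[2])*Rn.from_euler('z',q[3])*Rn.from_euler('y',q[4])*Rn.from_euler('z',q[5]+np.pi/2)
    return p+R.apply([0,0,d6]),R
D=[([1.117001,.342768,1.525009,0,1.275396,-.146022],[.1589,.50008,.3032]),([-.61,.39,1.37,0,1.38,-.43],[.49727,-.2568,.3336]),
([-.636,.381,1.2,0,1.563,-.453],[.5024,-.2757,.4071]),(q,s['tool_pos'])]
r=least_squares(lambda a:np.concatenate([fk(x,a)[0]-p for x,p in D]),[.4,.4,.4,.2]); print(r.x,np.abs(r.fun).max())
print(fk(q,r.x)[1].as_euler('xyz'),s['tool_rot'])
E
```

```text
rot units [ -6.9    8.84 -11.  ]
shift units (after turn) [-2.68 -1.76  4.51]
[-0.855  0.406  1.261  0.525  1.638 -1.23 ] [ 0.50111623 -0.27606344  0.3997906 ]
[0.21150771 0.60511508 0.34083006 0.37622239] 0.07286786301362555
[ 2.68532896 -0.31682212  2.01288829] [ 2.68532896 -0.31682212  2.01288829]
```

```bash
cat > fk.py <<'E'
from h import *
from scipy.optimize import least_squares
import json,os
def rot(q): return Rn.from_euler('z',q[0])*Rn.from_euler('y',q[1]+q[2])*Rn.from_euler('z',q[3])*Rn.from_euler('y',q[4])*Rn.from_euler('z',q[5]+np.pi/2)
def fk(q,a):
    h,a2,a3,d6,a1,e=a; u=Rn.from_euler('z',q[0]); f=q[1]+q[2]
    p=u.apply([a1+a2*np.sin(q[1])+a3*np.sin(f)-e*np.cos(f),0,h+a2*np.cos(q[1])+a3*np.cos(f)+e*np.sin(f)])
    return p+rot(q).apply([0,0,d6])
def log():
    L=json.load(open('log.json')) if os.path.exists('log.json') else [([1.117001,.342768,1.525009,0,1.275396,-.146022],[.1589,.50008,.3032]),([-.61,.39,1.37,0,1.38,-.43],[.49727,-.2568,.3336]),([-.636,.381,1.2,0,1.563,-.453],[.5024,-.2757,.4071])]
    s=sensors.get_state(); L.append((list(s['qpos']),list(s['tool_pos']))); json.dump(L,open('log.json','w')); return L
def fit():
    L=log(); r=least_squares(lambda a:np.concatenate([np.concatenate([fk(x,a)-p for x,p in L]),.003*(np.array(a)-[.3,.45,.4,.25,0,0])]),[.3,.45,.4,.25,0,0]); print('fk',r.x.round(3),np.abs(r.fun).max().round(4)); return r.x
E
python3 - <<'E'
from fk import *
a=fit()
Rt=Rn.from_matrix(Rlev(93.5,12))
for q1 in(-.9,-.6,-.4):
  for f in(1.6,1.9):
    M=(Rn.from_euler('z',q1)*Rn.from_euler('y',f)).inv()*Rt
    e=M.as_euler('ZYZ'); print(q1,f,e.round(2),'q6',(e[2]-np.pi/2).round(2))
E
```

```text
fk [-0.011  0.884  0.388  0.381 -0.146 -0.025] 0.0678
-0.9 1.6 [ 1.18  2.49 -0.33] q6 -1.91
-0.9 1.9 [ 0.89  2.33 -0.72] q6 -2.29
-0.6 1.6 [ 1.29  2.21 -0.2 ] q6 -1.77
-0.6 1.9 [ 1.1   2.1  -0.53] q6 -2.1
-0.4 1.6 [ 1.32  2.01 -0.13] q6 -1.71
-0.4 1.9 [ 1.2   1.92 -0.44] q6 -2.02
```

```bash
python3 - <<'E'
from fk import *
go([.531,-.131,.24],Rlev(86,18))
z=np.load('side0.npz'); w=cloud(z['d'],z); X,Y,Z=np.moveaxis(w,-1,0)
m=(abs(X-.66)<.08)&(abs(Y+.38)<.08)&(Z>.03)
for c in comps(w,m,200): print(rect(c),c.min(0),c.max(0))
E
```

```text
rot units [ -6.32   7.03 -10.5 ]
shift units (after turn) [-0.66 -3.55  6.3 ]
(array([ 681.9, -375. ]), array([70.4, 57.7]), -29.7) [ 0.64973151 -0.40484438  0.03010852] [ 0.7188833  -0.33989115  0.21267603]
```

Call:
carry_out(
  moves=[
    {"x": 0, "y": 0, "z": 0, "ax": -0.421, "ay": 0.469, "az": -0.7, "jaw": -1},
    {"x": 0, "y": 0, "z": 0, "ax": -0.421, "ay": 0.469, "az": -0.7, "jaw": -1},
    {"x": 0, "y": 0, "z": 0, "ax": -0.421, "ay": 0.469, "az": -0.7, "jaw": -1},
    {"x": 0, "y": 0, "z": 0, "ax": -0.421, "ay": 0.469, "az": -0.7, "jaw": -1},
    {"x": 0, "y": 0, "z": 0, "ax": -0.421, "ay": 0.469, "az": -0.7, "jaw": -1},
    {"x": 0, "y": 0, "z": 0, "ax": -0.421, "ay": 0.469, "az": -0.7, "jaw": -1},
    {"x": 0, "y": 0, "z": 0, "ax": -0.421, "ay": 0.469, "az": -0.7, "jaw": -1},
    {"x": 0, "y": 0, "z": 0, "ax": 0, "ay": 0, "az": 0, "jaw": -1},
    {"x": 0, "y": 0, "z": 0, "ax": 0, "ay": 0, "az": 0, "jaw": -1},
  ],
)

```text
clock: 9.38
tool_pos: [0.502, -0.2753, 0.4013]
tool_rot: [2.268, -0.275, 2.544]
wrist_force: [0.5, 0.1, -1.6]
width: 0.0171
grasp_force: 87.9
```

```bash
python3 - <<'E'
from fk import *
s=go([.531,-.131,.24],Rlev(86,18)); print(s['tool_pos'],s['qpos'].round(3)); fit()
E
```

```text
rot units [-3.43  3.77 -5.62]
shift units (after turn) [-0.63 -3.61  6.29]
[ 0.50196299 -0.27529752  0.40134082] [-0.929  0.527  1.214  0.777  1.88  -1.715]
fk [-0.053  0.903  0.397  0.362 -0.166 -0.022] 0.0667
```

```bash
python3 - <<'E'
from fk import *
go([.52,-.14,.36])
E
```

```text
shift units (after turn) [1.59 1.17 4.33]
```

Call:
carry_out(
  moves=[
    {"x": 0.32, "y": 0.24, "z": 0.87, "ax": 0, "ay": 0, "az": 0, "jaw": -1},
    {"x": 0.32, "y": 0.24, "z": 0.87, "ax": 0, "ay": 0, "az": 0, "jaw": -1},
    {"x": 0.32, "y": 0.24, "z": 0.87, "ax": 0, "ay": 0, "az": 0, "jaw": -1},
    {"x": 0.32, "y": 0.24, "z": 0.87, "ax": 0, "ay": 0, "az": 0, "jaw": -1},
    {"x": 0.32, "y": 0.24, "z": 0.87, "ax": 0, "ay": 0, "az": 0, "jaw": -1},
  ],
)

```text
clock: 9.8
tool_pos: [0.5199, -0.1371, 0.3616]
tool_rot: [2.269, -0.271, 2.545]
wrist_force: [0.3, -0.6, -0.7]
width: 0.0169
grasp_force: 88.0
```

Call:
carry_out(
  moves=[
    {"x": 0, "y": 0, "z": 0, "ax": -0.43, "ay": 0.47, "az": -0.7, "jaw": -1},
    {"x": 0, "y": 0, "z": 0, "ax": -0.43, "ay": 0.47, "az": -0.7, "jaw": -1},
    {"x": 0, "y": 0, "z": 0, "ax": -0.43, "ay": 0.47, "az": -0.7, "jaw": -1},
    {"x": 0, "y": 0, "z": 0, "ax": -0.43, "ay": 0.47, "az": -0.7, "jaw": -1},
    {"x": 0, "y": 0, "z": 0, "ax": -0.43, "ay": 0.47, "az": -0.7, "jaw": -1},
    {"x": 0, "y": 0, "z": 0, "ax": -0.43, "ay": 0.47, "az": -0.7, "jaw": -1},
    {"x": 0, "y": 0, "z": 0, "ax": -0.43, "ay": 0.47, "az": -0.7, "jaw": -1},
    {"x": 0, "y": 0, "z": 0, "ax": -0.43, "ay": 0.47, "az": -0.7, "jaw": -1},
    {"x": 0, "y": 0, "z": 0, "ax": 0, "ay": 0, "az": 0, "jaw": -1},
    {"x": 0, "y": 0, "z": 0, "ax": 0, "ay": 0, "az": 0, "jaw": -1},
  ],
)

```text
clock: 10.63
tool_pos: [0.5203, -0.1384, 0.3614]
tool_rot: [1.887, 0.0, 3.071]
wrist_force: [-0.1, 0.9, -0.3]
width: 0.0173
grasp_force: 88.0
```

```bash
python3 - <<'E'
from fk import *
s=go([.531,-.131,.24],Rlev(86,18)); print(s['tool_pos'],s['qpos'].round(3)); fit()
snap('side','s2.png')
E
```

```text
rot units [-0.02  0.01 -0.  ]
shift units (after turn) [-0.34 -3.77  1.51]
[ 0.52031084 -0.13837041  0.36141198] [-0.752  0.616  1.382  0.948  1.999 -2.251]
fk [ 0.001  0.863  0.455  0.352 -0.205 -0.041] 0.0654
```

View pics/s2.png

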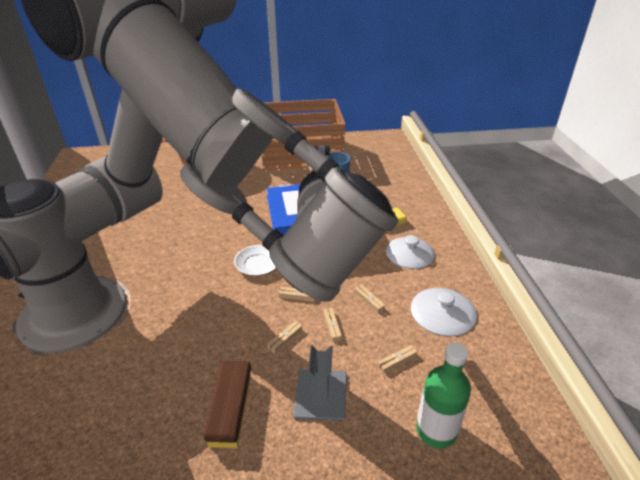

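The side view shows the wrist at (335,240) clear of the bottle at (445,400) and of the holder at (320,390). The tub is hidden behind the arm.

Call:
carry_out(
  moves=[
    {"x": -0.05, "y": -0.85, "z": 0.32, "ax": 0, "ay": 0, "az": 0, "jaw": -1},
    {"x": -0.05, "y": -0.85, "z": 0.32, "ax": 0, "ay": 0, "az": 0, "jaw": -1},
    {"x": -0.05, "y": -0.85, "z": 0.32, "ax": 0, "ay": 0, "az": 0, "jaw": -1},
    {"x": -0.05, "y": -0.85, "z": 0.32, "ax": 0, "ay": 0, "az": 0, "jaw": -1},
    {"x": -0.05, "y": -0.85, "z": 0.32, "ax": 0, "ay": 0, "az": 0, "jaw": -1},
    {"x": -0.05, "y": -0.85, "z": 0.32, "ax": 0, "ay": 0, "az": 0, "jaw": -1},
    {"x": -0.05, "y": -0.85, "z": 0.32, "ax": 0, "ay": 0, "az": 0, "jaw": -1},
    {"x": 0, "y": 0, "z": 0, "ax": 0, "ay": 0, "az": 0, "jaw": -1},
    {"x": 0, "y": 0, "z": 0, "ax": 0, "ay": 0, "az": 0, "jaw": -1},
  ],
)

```text
clock: 11.43
tool_pos: [0.5318, -0.1305, 0.1715]
tool_rot: [1.884, 0.001, 3.072]
wrist_force: [0.0, 0.9, -0.6]
width: 0.0168
grasp_force: 88.0
```

```bash
python3 - <<'E'
from fk import *
p,d,ci=snap('wrist','w3.png'); s=sensors.get_state(); print(s['tool_pos'],s['tool_rot'],s['qpos'].round(2))
w=cloud(d,ci); np.savez('w3.npz',p=p,w=w,s=s['tool_pos'],r=s['tool_rot'])
R=Rn.from_euler('xyz',s['tool_rot']).as_matrix(); print('tip',s['tool_pos']+R@[0,0,.213])
X,Y,Z=np.moveaxis(w,-1,0)
# lid top plane near lip and the front faces
u=np.array([-.061,.998]); L=np.array([.5484,.1272]); a=(w[...,:2]-L)@u; b=(w[...,:2]-L)@np.array([.998,.061])
for lo in(-.08,-.05,-.02,.01,.04,.07):
    k=(b>lo)&(b<lo+.03)
    t=k&(Z>.092)&(Z<.11)&(a>-.02)&(a<.1); f=k&(a>-.02)&(a<.02)&(Z>.085)&(Z<.1); g=k&(a>-.02)&(a<.03)&(Z>.02)&(Z<.07); rb=k&(a>-.02)&(a<.03)&(Z>.07)&(Z<.085)
    print(lo,'top z',np.nanmedian(Z[t]),'lip a',np.percentile(a[f],[1,5,50]).round(4) if f.sum() else 0,'zmin',np.percentile(Z[f],[1,5]).round(4) if f.sum() else 0,'wall a',np.median(a[g]) if g.sum() else 0,'rib',np.percentile(a[rb],[5,50]) if rb.sum() else 0)
E
```

```text
[ 0.53211688 -0.13078799  0.17268445] [1.8850303  0.0039297  3.07185192] [-0.73  0.87  1.48  0.87  1.77 -2.54]
tip [0.54649091 0.07127168 0.10684921]
-0.08 top z 0.09533550090322715 lip a [-0.0029 -0.0024 -0.0002] zmin [0.0887 0.0901] wall a 0.012385975015435643 rib [-0.00244956  0.00527429]
-0.05 top z 0.09547314284942776 lip a [-0.0028 -0.0024 -0.0001] zmin [0.0894 0.09  ] wall a 0.012332869204335508 rib [-0.00247176  0.00498   ]
-0.02 top z 0.09550629964706617 lip a [-0.003  -0.0025 -0.0002] zmin [0.0893 0.0901] wall a 0.012326482442113604 rib [-0.0024884   0.00413724]
0.01 top z 0.09546400047488798 lip a [-0.0029 -0.0025 -0.0002] zmin [0.0895 0.0901] wall a 0.012310793599690157 rib [-0.00261293 -0.00050199]
0.04 top z 0.09593392014168134 lip a [-0.0027 -0.0023  0.0042] zmin [0.0892 0.0903] wall a 0.012228322705772541 rib [-0.0025626  -0.00043094]
0.07 top z 0.09520610693868549 lip a 0 zmin 0 wall a 0.012316150740390466 rib 0
```

View pics/w3.png

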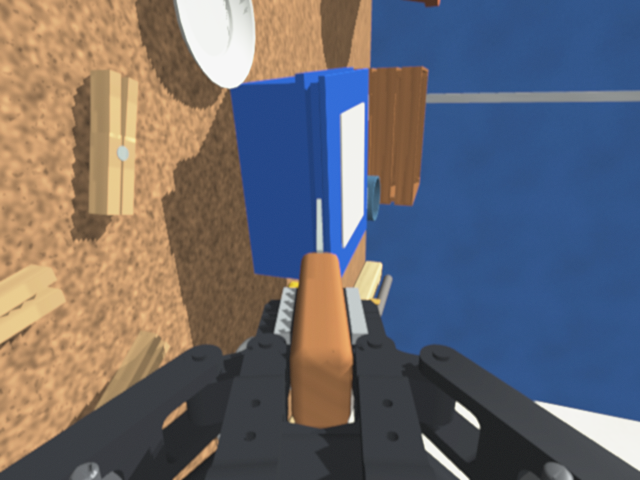

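The wrist view shows the blade tip at (319,200), just in front of the lip line (the blue band edge at x≈312). The tub's rib and gap show to its left.

Call:
carry_out(
  moves=[
    {"x": 0, "y": -0.11, "z": 0.4, "ax": 0, "ay": 0, "az": 0, "jaw": -1},
    {"x": 0, "y": 0, "z": 0.4, "ax": 0, "ay": 0, "az": 0, "jaw": -1},
    {"x": 0, "y": 0, "z": 0.4, "ax": 0, "ay": 0, "az": 0, "jaw": -1},
    {"x": 0, "y": 0, "z": 0.4, "ax": 0, "ay": 0, "az": 0, "jaw": -1},
    {"x": 0, "y": 0, "z": 0, "ax": 0, "ay": 0, "az": 0, "jaw": -1},
    {"x": 0, "y": 0, "z": 0, "ax": 0, "ay": 0, "az": 0, "jaw": -1},
  ],
)

```text
clock: 11.98
tool_pos: [0.535, -0.0849, 0.1536]
tool_rot: [1.884, 0.003, 3.074]
wrist_force: [-0.0, -0.4, 0.4]
width: 0.0171
grasp_force: 88.2
```

```bash
cat > tip.py <<'E'
from fk import *
def tip(save=None):
    p,d,ci=snap('wrist',save); s=sensors.get_state(); w=cloud(d,ci)
    R=Rn.from_euler('xyz',s['tool_rot']).as_matrix(); print('tcp',s['tool_pos'].round(4),'tip pred',(s['tool_pos']+R@[0,0,.213]).round(4),'F',s['wrist_force'].round(1))
    q=(w-s['tool_pos'])@R; m=(q[...,2]>.14)&(q[...,2]<.218)&(abs(q[...,0])<.03)&(abs(q[...,1])<.006)
    k=q[m]; k=k[np.argsort(k[:,2])]; print('blade tool-frame near, tip max z',np.percentile(k[:,2],[95,99,100]).round(4))
    f=np.polyfit(k[:,2],k[:,1],1); print('y at .213 (edge nearest cam)',np.polyval(f,.213).round(4)); return p,w,s
E
python3 - <<'E'
from tip import *
tip()
E
```

```text
tcp [ 0.5352 -0.0857  0.1537] tip pred [0.5492 0.1165 0.088 ] F [ 0.6 -0.4 -1.7]
blade tool-frame near, tip max z [0.2175 0.2178 0.2179]
y at .213 (edge nearest cam) 0.0015
```

Call:
carry_out(
  moves=[
    {"x": 0, "y": 0, "z": 0.2, "ax": 0, "ay": 0, "az": 0, "jaw": -1},
    {"x": 0, "y": 0, "z": 0.2, "ax": 0, "ay": 0, "az": 0, "jaw": -1},
    {"x": 0, "y": 0, "z": 0.2, "ax": 0, "ay": 0, "az": 0, "jaw": -1},
    {"x": 0, "y": 0, "z": 0.05, "ax": 0, "ay": 0, "az": 0, "jaw": -1},
    {"x": 0, "y": 0, "z": 0, "ax": 0, "ay": 0, "az": 0, "jaw": -1},
    {"x": 0, "y": 0, "z": 0, "ax": 0, "ay": 0, "az": 0, "jaw": -1},
  ],
)

```text
clock: 12.53
tool_pos: [0.5364, -0.0676, 0.1474]
tool_rot: [1.884, 0.004, 3.073]
wrist_force: [-0.3, -0.3, -1.6]
width: 0.0169
grasp_force: 88.4
```

```bash
python3 - <<'E'
from tip import *
p,w,s=tip(); cv2.imwrite('pics/w4.png',cv2.resize(p[120:330,220:420,::-1],(570,600)))
E
```

```text
tcp [ 0.5364 -0.0677  0.1475] tip pred [0.5507 0.1344 0.0818] F [-0.1  0.2 -2.2]
blade tool-frame near, tip max z [0.2173 0.2179 0.218 ]
y at .213 (edge nearest cam) -0.0005
```

View pics/w4.png

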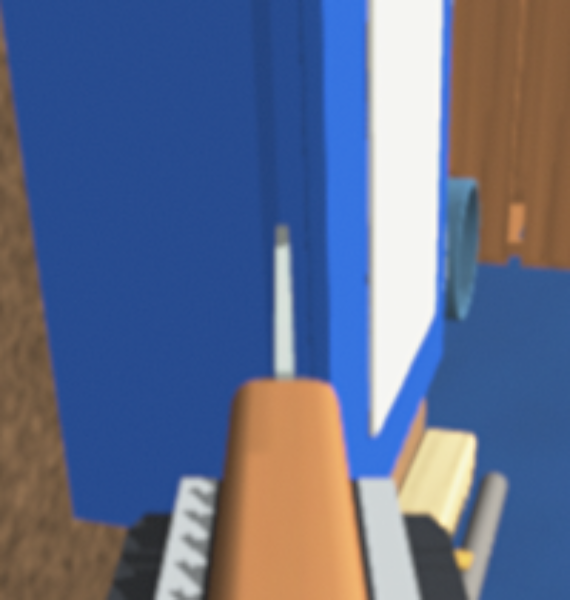

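The crop shows the blade's tip at (281,235), inside the gap between the rib edge (270) and the lip (325), with its end in the lip's shadow.

Call:
carry_out(
  moves=[
    {"x": 0, "y": 0.1, "z": -0.03, "ax": 0, "ay": 0, "az": 0, "jaw": -1},
    {"x": 0, "y": 0.1, "z": -0.03, "ax": 0, "ay": 0, "az": 0, "jaw": -1},
    {"x": 0, "y": 0.1, "z": -0.03, "ax": 0, "ay": 0, "az": 0, "jaw": -1},
    {"x": 0, "y": 0.1, "z": -0.02, "ax": 0, "ay": 0, "az": 0, "jaw": -1},
  ],
  force=110,
)

```text
clock: 12.92
tool_pos: [0.5364, -0.0674, 0.1599]
tool_rot: [1.886, 0.004, 3.072]
wrist_force: [0.3, -2.2, -3.9]
width: 0.0166
grasp_force: 107.4
```

Call:
carry_out(
  moves=[
    {"x": 0, "y": 0.15, "z": -0.04, "ax": 0, "ay": 0, "az": 0, "jaw": -1},
    {"x": 0, "y": 0.15, "z": -0.04, "ax": 0, "ay": 0, "az": 0, "jaw": -1},
    {"x": 0, "y": 0.15, "z": -0.04, "ax": 0, "ay": 0, "az": 0, "jaw": -1},
    {"x": 0, "y": 0, "z": 0, "ax": 0, "ay": 0, "az": 0, "jaw": -1},
  ],
)

```text
clock: 13.25
tool_pos: [0.5364, -0.0663, 0.175]
tool_rot: [1.884, 0.005, 3.073]
wrist_force: [0.5, -0.6, -2.6]
width: 0.0167
grasp_force: 107.7
```

```bash
cat >> tip.py <<'E'
def lidang(w):
    "lid angle from the white/top surface points: hinge at H"
    H=np.array([.5484,.1272])+np.array([-.061,.998])*(.178-.0026); a=-(w[...,:2]-H)@np.array([-.061,.998]); b=(w[...,:2]-H)@np.array([.998,.061]); h=w[...,2]-.09
    th=np.arctan2(h,a); r=np.hypot(a,h); k=(r>.06)&(r<.185)&(abs(b)<.1)&(h>-.0)&np.isfinite(th); return a[k],h[k],th[k],r[k]
E
python3 - <<'E'
from tip import *
for n in('wrist','top'):
    p,d,ci=snap(n,'x_'+n+'.png'); a,h,th,r=lidang(cloud(d,ci)); print(n,len(a))
    for lo in(.06,.09,.12,.15,.17):
        k=(r>lo)&(r<lo+.015)
        if k.sum(): print(lo,np.percentile(th[k],[10,50,90]).round(3),k.sum())
print(sensors.get_state()['wrist_force'],sensors.get_state()['width'])
E
```

```text
wrist 5637
0.06 [0.203 0.229 0.243] 367
0.09 [0.178 0.197 0.204] 435
0.12 [0.165 0.176 0.184] 854
0.15 [0.157 0.158 0.16 ] 600
0.17 [0.126 0.142 0.155] 1725
top 3513
0.06 [0.189 0.24  0.291] 431
0.09 [0.17  0.203 0.241] 438
0.12 [0.152 0.183 0.212] 464
0.15 [0.144 0.166 0.188] 441
0.17 [0.129 0.158 0.179] 288
[-0.35028715  0.36622761 -1.83123735] 0.016711830528960542
```

Call:
carry_out(
  moves=[
    {"x": 0, "y": 0.35, "z": 0.17, "ax": 0, "ay": 0, "az": 0, "jaw": -1},
    {"x": 0, "y": 0.35, "z": 0.17, "ax": 0, "ay": 0, "az": 0, "jaw": -1},
    {"x": 0, "y": 0.35, "z": 0.17, "ax": 0, "ay": 0, "az": 0, "jaw": -1},
    {"x": 0, "y": 0.33, "z": 0.03, "ax": 0, "ay": 0, "az": 0, "jaw": -1},
    {"x": 0, "y": 0.33, "z": 0.03, "ax": 0, "ay": 0, "az": 0, "jaw": -1},
    {"x": 0, "y": 0.33, "z": 0.03, "ax": 0, "ay": 0, "az": 0, "jaw": -1},
    {"x": 0, "y": 0.32, "z": 0.09, "ax": 0, "ay": 0, "az": 0, "jaw": -1},
    {"x": 0, "y": 0.32, "z": 0.09, "ax": 0, "ay": 0, "az": 0, "jaw": -1},
    {"x": 0, "y": 0.32, "z": 0.09, "ax": 0, "ay": 0, "az": 0, "jaw": -1},
    {"x": 0, "y": 0, "z": 0, "ax": 0, "ay": 0, "az": 0, "jaw": -1},
  ],
)

```text
clock: 14.18
tool_pos: [0.5398, -0.0128, 0.2534]
tool_rot: [1.884, 0.006, 3.073]
wrist_force: [0.1, -0.0, -0.4]
width: 0.0166
grasp_force: 107.7
```

```bash
python3 - <<'E'
from tip import *
tip()
for n in('top','wrist'):
    p,d,ci=snap(n,'y_'+n+'.png'); a,h,th,r=lidang(cloud(d,ci)); print(n,len(a))
    for lo in(.06,.09,.12,.15,.17):
        k=(r>lo)&(r<lo+.015)
        if k.sum(): print(lo,np.percentile(th[k],[10,50,90]).round(3),k.sum())
E
```

```text
tcp [ 0.5398 -0.0131  0.2527] tip pred [0.5541 0.189  0.1873] F [-0.7  0.2 -1.5]
blade tool-frame near, tip max z [0.2166 0.2176 0.2179]
y at .213 (edge nearest cam) 0.0025
top 2934
0.06 [0.797 0.833 0.873] 307
0.09 [0.771 0.798 0.824] 334
0.12 [0.75  0.775 0.795] 358
0.15 [0.012 0.755 0.77 ] 401
0.17 [0.652 0.746 0.762] 387
wrist 11593
0.06 [0.712 0.717 0.721] 1004
0.09 [0.713 0.717 0.72 ] 1109
0.12 [0.714 0.716 0.719] 1252
0.15 [0.713 0.716 0.719] 1697
0.17 [0.715 0.724 0.743] 2460
```

View pics/y_wrist.png

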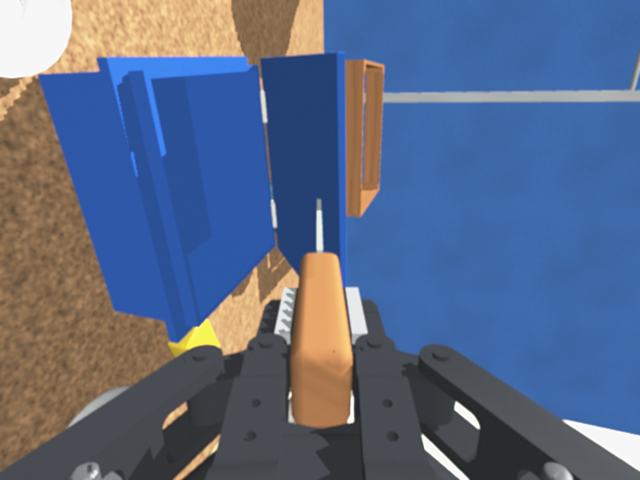

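The wrist view shows the lid raised (its underside is the dark blue plate at (305,150)) with the blade's tip on it at (319,205). The tub is open to the left.

Call:
carry_out(
  moves=[
    {"x": 0, "y": 0.44, "z": 0.23, "ax": 0, "ay": 0, "az": 0, "jaw": -1},
    {"x": 0, "y": 0.44, "z": 0.23, "ax": 0, "ay": 0, "az": 0, "jaw": -1},
    {"x": 0, "y": 0.38, "z": 0.31, "ax": 0, "ay": 0, "az": 0, "jaw": -1},
    {"x": 0, "y": 0.38, "z": 0.31, "ax": 0, "ay": 0, "az": 0, "jaw": -1},
    {"x": 0, "y": 0.31, "z": 0.39, "ax": 0, "ay": 0, "az": 0, "jaw": -1},
    {"x": 0, "y": 0.31, "z": 0.39, "ax": 0, "ay": 0, "az": 0, "jaw": -1},
    {"x": 0, "y": 0.24, "z": 0.44, "ax": 0, "ay": 0, "az": 0, "jaw": -1},
    {"x": 0, "y": 0.24, "z": 0.44, "ax": 0, "ay": 0, "az": 0, "jaw": -1},
    {"x": 0, "y": 0.08, "z": 0.2, "ax": 0, "ay": 0, "az": 0, "jaw": -1},
    {"x": 0, "y": 0, "z": 0, "ax": 0, "ay": 0, "az": 0, "jaw": -1},
  ],
)

```text
clock: 15.17
tool_pos: [0.5466, 0.0981, 0.3054]
tool_rot: [1.883, 0.004, 3.075]
wrist_force: [-0.2, -0.9, -1.5]
width: 0.0168
grasp_force: 107.7
```

```bash
python3 - <<'E'
from tip import *
tip()
p,d,ci=snap('wrist'); a,h,th,r=lidang(cloud(d,ci))
for lo in(.06,.09,.12,.15,.17):
    k=(r>lo)&(r<lo+.015)
    if k.sum(): print(lo,np.percentile(th[k],[10,50,90]).round(3),k.sum())
E
```

```text
tcp [0.5468 0.0972 0.3051] tip pred [0.5607 0.2993 0.2396] F [ 0.4 -0.4 -1.1]
blade tool-frame near, tip max z [0.2177 0.2179 0.218 ]
y at .213 (edge nearest cam) 0.0009
0.06 [1.574 1.586 1.598] 3802
0.09 [1.573 1.582 1.59 ] 4161
0.12 [1.573 1.579 1.586] 4111
0.15 [1.572 1.578 1.583] 4439
0.17 [1.572 1.578 1.586] 2827
```

Call:
carry_out(
  moves=[
    {"x": 0, "y": 0, "z": -0.6, "ax": 0, "ay": 0, "az": 0, "jaw": -1},
    {"x": 0, "y": 0, "z": -1, "ax": 0, "ay": 0, "az": 0, "jaw": -1},
    {"x": 0, "y": 0, "z": -1, "ax": 0, "ay": 0, "az": 0, "jaw": -1},
    {"x": 0, "y": 0, "z": -1, "ax": 0, "ay": 0, "az": 0, "jaw": -1},
    {"x": 0, "y": 0.2, "z": -1, "ax": 0, "ay": 0, "az": 0, "jaw": -1},
    {"x": 0, "y": 0.2, "z": -1, "ax": 0, "ay": 0, "az": 0, "jaw": -1},
    {"x": 0, "y": 0.2, "z": -1, "ax": 0, "ay": 0, "az": 0, "jaw": -1},
    {"x": 0, "y": 0, "z": 0, "ax": 0, "ay": 0, "az": 0, "jaw": -1},
  ],
)

```text
clock: 15.93
tool_pos: [0.5344, -0.0914, 0.3849]
tool_rot: [1.886, 0.008, 3.067]
wrist_force: [-0.8, -0.2, -1.3]
width: 0.0168
grasp_force: 108.1
```

```bash
python3 - <<'E'
from tip import *
s=go([.502,-.275,.40],Rn.from_euler('xyz',[np.pi,0,1.3875]).as_matrix()); print(s['tool_pos'],s['qpos'].round(2)); fit()
p,d,ci=snap('top'); a,h,th,r=lidang(cloud(d,ci)); k=r>.16; print(np.percentile(th[k],[10,50,90]))
E
```

```text
rot units [ 10.75 -11.86  16.47]
shift units (after turn) [-6.22  0.06 -0.5 ]
[ 0.53436175 -0.09136844  0.38490858] [-0.68  0.57  1.41  1.01  1.96 -2.19]
fk [ 0.003  0.852  0.473  0.346 -0.22  -0.036] 0.0653
[0.01599445 1.57788873 1.60058681]
```

Call:
carry_out(
  moves=[
    {"x": 0, "y": 0, "z": 0, "ax": 0.467, "ay": -0.516, "az": 0.716, "jaw": -1},
    {"x": 0, "y": 0, "z": 0, "ax": 0.467, "ay": -0.516, "az": 0.716, "jaw": -1},
    {"x": 0, "y": 0, "z": 0, "ax": 0.467, "ay": -0.516, "az": 0.716, "jaw": -1},
    {"x": 0, "y": 0, "z": 0, "ax": 0.467, "ay": -0.516, "az": 0.716, "jaw": -1},
    {"x": 0, "y": 0, "z": 0, "ax": 0.467, "ay": -0.516, "az": 0.716, "jaw": -1},
    {"x": 0, "y": 0, "z": 0, "ax": 0.467, "ay": -0.516, "az": 0.716, "jaw": -1},
    {"x": 0, "y": 0, "z": 0, "ax": 0.467, "ay": -0.516, "az": 0.716, "jaw": -1},
    {"x": 0, "y": 0, "z": 0, "ax": 0.467, "ay": -0.516, "az": 0.716, "jaw": -1},
    {"x": 0, "y": 0, "z": 0, "ax": 0.467, "ay": -0.516, "az": 0.716, "jaw": -1},
    {"x": 0, "y": 0, "z": 0, "ax": 0.467, "ay": -0.516, "az": 0.716, "jaw": -1},
  ],
)

```text
clock: 16.82
tool_pos: [0.5337, -0.0858, 0.3821]
tool_rot: [2.421, -0.284, 2.35]
wrist_force: [0.2, 0.4, -1.8]
width: 0.0166
grasp_force: 107.5
```

Call:
carry_out(
  moves=[
    {"x": 0, "y": 0, "z": 0, "ax": 0.467, "ay": -0.516, "az": 0.716, "jaw": -1},
    {"x": 0, "y": 0, "z": 0, "ax": 0.467, "ay": -0.516, "az": 0.716, "jaw": -1},
    {"x": 0, "y": 0, "z": 0, "ax": 0.467, "ay": -0.516, "az": 0.716, "jaw": -1},
    {"x": 0, "y": 0, "z": 0, "ax": 0.467, "ay": -0.516, "az": 0.716, "jaw": -1},
    {"x": 0, "y": 0, "z": 0, "ax": 0.467, "ay": -0.516, "az": 0.716, "jaw": -1},
    {"x": 0, "y": 0, "z": 0, "ax": 0.467, "ay": -0.516, "az": 0.716, "jaw": -1},
    {"x": 0, "y": 0, "z": 0, "ax": 0.467, "ay": -0.516, "az": 0.716, "jaw": -1},
    {"x": 0, "y": 0, "z": 0, "ax": 0.467, "ay": -0.516, "az": 0.716, "jaw": -1},
    {"x": 0, "y": 0, "z": 0, "ax": 0.467, "ay": -0.516, "az": 0.716, "jaw": -1},
    {"x": 0, "y": 0, "z": 0, "ax": 0.467, "ay": -0.516, "az": 0.716, "jaw": -1},
  ],
)

```text
clock: 17.65
tool_pos: [0.5336, -0.0856, 0.382]
tool_rot: [3.014, -0.124, 1.585]
wrist_force: [-0.0, -0.2, -1.5]
width: 0.0168
grasp_force: 107.5
```

Call:
carry_out(
  moves=[
    {"x": 0, "y": 0, "z": 0, "ax": 0.467, "ay": -0.516, "az": 0.716, "jaw": -1},
    {"x": 0, "y": 0, "z": 0, "ax": 0.467, "ay": -0.516, "az": 0.716, "jaw": -1},
    {"x": 0, "y": 0, "z": 0, "ax": 0.467, "ay": -0.516, "az": 0.716, "jaw": -1},
    {"x": 0, "y": 0, "z": -0.5, "ax": 0, "ay": 0, "az": 0, "jaw": -1},
    {"x": 0, "y": 0, "z": 0, "ax": 0, "ay": 0, "az": 0, "jaw": -1},
  ],
)

```text
clock: 18.07
tool_pos: [0.5346, -0.0854, 0.3986]
tool_rot: [-3.139, -0.002, 1.394]
wrist_force: [0.6, -0.3, -0.0]
width: 0.017
grasp_force: 107.9
```

```bash
python3 - <<'E'
from tip import *
s=go([.502,-.275,.40],Rn.from_euler('xyz',[np.pi,0,1.3875]).as_matrix()); print(s['tool_pos'],s['tool_rot'],s['qpos'].round(2))
p,d,ci=snap('wrist','w5.png'); w=cloud(d,ci); np.save('w5.npy',w)
for q in pegs(w): print(q)
X,Y,Z=np.moveaxis(w,-1,0); m=(abs(X-.5)<.07)&(abs(Y+.27)<.09)&(Z>.085)&(Z<.115)
for c in comps(w,m,30): print('rim',rect(c),np.median(c[:,2]),len(c))
E
```

```text
rot units [-0.03 -0.03  0.08]
shift units (after turn) [-6.41  0.08 -0.05]
[ 0.53464331 -0.08536595  0.39859521] [-3.13884226e+00 -2.35624845e-03  1.39434229e+00] [-0.3   0.32  1.3   0.    1.53 -0.12]
((array([763.5,  58.2]), array([91.4, 26.8]), -10.4), 0.0121, 1769)
((array([635.7, -51.5]), array([80. , 20.3]), -61.4), 0.0133, 1048)
((array([480.1, -16. ]), array([80.1, 20.2]), -17.1), 0.0134, 1016)
((array([ 543.6, -114.3]), array([79.9, 20.3]), -85.3), 0.0134, 829)
((array([ 445.4, -134.8]), array([80.7, 20.1]), 41.4), 0.0134, 795)
((array([ 655.9, -218.7]), array([79.8, 21.5]), 23.0), 0.0131, 939)
```

View pics/w5.png

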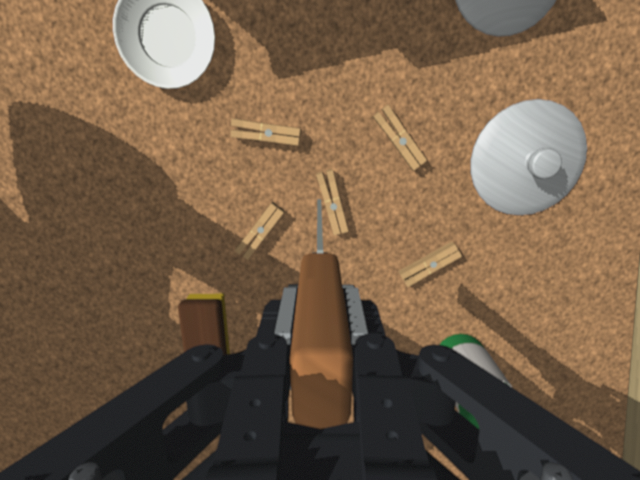

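The wrist view shows the scraper straight in the grip with its blade end at (319,205). All five pegs are where they were.

Call:
carry_out(
  moves=[
    {"x": -0.9, "y": 0, "z": 0, "ax": 0, "ay": 0, "az": 0.08, "jaw": -1},
    {"x": -0.9, "y": 0, "z": 0, "ax": 0, "ay": 0, "az": 0, "jaw": -1},
    {"x": -0.9, "y": 0, "z": 0, "ax": 0, "ay": 0, "az": 0, "jaw": -1},
    {"x": -0.9, "y": 0, "z": 0, "ax": 0, "ay": 0, "az": 0, "jaw": -1},
    {"x": -0.9, "y": 0, "z": 0, "ax": 0, "ay": 0, "az": 0, "jaw": -1},
    {"x": -0.9, "y": 0, "z": 0, "ax": 0, "ay": 0, "az": 0, "jaw": -1},
    {"x": -0.9, "y": 0.08, "z": 0, "ax": 0, "ay": 0, "az": 0, "jaw": -1},
    {"x": 0, "y": 0, "z": 0, "ax": 0, "ay": 0, "az": 0, "jaw": -1},
    {"x": 0, "y": 0, "z": 0, "ax": 0, "ay": 0, "az": 0, "jaw": -1},
  ],
)

```text
clock: 18.87
tool_pos: [0.5011, -0.2737, 0.3961]
tool_rot: [-3.136, -0.003, 1.383]
wrist_force: [-0.4, 0.5, -1.2]
width: 0.0169
grasp_force: 107.8
```

```bash
python3 - <<'E'
from tip import *
s=go([.502,-.2755,.40],Rn.from_euler('xyz',[np.pi,0,1.3875]).as_matrix()); print(s['tool_pos'],s['tool_rot'])
for n in('side','wrist'):
    q=scraper_line(n,.12,.24); print(n,len(q),q[:,2].max())
    for lo in (.13,.16,.19):
        k=q[(q[:,2]>lo)&(q[:,2]<lo+.03)]; print('  ',lo,k.mean(0).round(4))
E
```

```text
rot units [-0.06 -0.04 -0.05]
shift units (after turn) [-0.05  0.04 -0.13]
[ 0.50112069 -0.2736755   0.3960632 ] [-3.13641052 -0.00337198  1.38290893]
side 142 0.2133283342833525
   0.13 [-0.0073 -0.0008  0.1447]
   0.16 [-0.0079 -0.0012  0.1744]
   0.19 [-0.0119 -0.0016  0.2022]
wrist 196 0.21722739921709305
   0.13 [ 0.0146 -0.0003  0.1443]
   0.16 [ 0.0146 -0.0004  0.1745]
   0.19 [ 0.0145 -0.001   0.2037]
```

Call:
carry_out(
  moves=[
    {"x": -0.03, "y": 0.03, "z": 0.6, "ax": 0, "ay": 0, "az": 0, "jaw": -1},
    {"x": 0, "y": 0, "z": 0.6, "ax": 0, "ay": 0, "az": 0, "jaw": -1},
    {"x": 0, "y": 0, "z": 0.6, "ax": 0, "ay": 0, "az": 0, "jaw": -1},
    {"x": 0, "y": 0, "z": 0.6, "ax": 0, "ay": 0, "az": 0, "jaw": -1},
    {"x": 0, "y": 0, "z": 0.2, "ax": 0, "ay": 0, "az": 0, "jaw": -1},
    {"x": 0, "y": 0, "z": 0, "ax": 0, "ay": 0, "az": 0, "jaw": -1},
  ],
)

```text
clock: 19.47
tool_pos: [0.5021, -0.2721, 0.318]
tool_rot: [-3.135, -0.004, 1.387]
wrist_force: [-0.8, 0.1, -1.4]
width: 0.0168
grasp_force: 107.8
```

Call:
carry_out(
  moves=[
    {"x": 0, "y": 0, "z": 0.5, "ax": 0, "ay": 0, "az": 0, "jaw": -1},
    {"x": 0, "y": 0, "z": 0.5, "ax": 0, "ay": 0, "az": 0, "jaw": -1},
    {"x": 0, "y": 0, "z": 0.5, "ax": 0, "ay": 0, "az": 0, "jaw": -1},
    {"x": 0, "y": 0, "z": 0.5, "ax": 0, "ay": 0, "az": 0, "jaw": -1},
    {"x": 0, "y": 0, "z": 0.5, "ax": 0, "ay": 0, "az": 0, "jaw": -1},
    {"x": 0, "y": 0, "z": 0.4, "ax": 0, "ay": 0, "az": 0, "jaw": -1},
    {"x": 0, "y": 0, "z": 0.3, "ax": 0, "ay": 0, "az": 0, "jaw": -1},
    {"x": 0, "y": 0, "z": 0, "ax": 0, "ay": 0, "az": 0, "jaw": -1},
    {"x": 0, "y": 0, "z": 0, "ax": 0, "ay": 0, "az": 0, "jaw": -1},
  ],
)

```text
clock: 20.22
tool_pos: [0.5026, -0.2734, 0.2245]
tool_rot: [-3.14, -0.001, 1.386]
wrist_force: [-0.6, 0.2, -1.4]
width: 0.0168
grasp_force: 107.6
```

Call:
carry_out(
  moves=[
    {"x": 0, "y": 0, "z": 0.06, "ax": 0, "ay": 0, "az": 0, "jaw": -1},
    {"x": 0, "y": 0, "z": 0, "ax": 0, "ay": 0, "az": 0, "jaw": -0.4},
    {"x": 0, "y": 0, "z": 0, "ax": 0, "ay": 0, "az": 0, "jaw": -0.2},
    {"x": 0, "y": 0, "z": 0, "ax": 0, "ay": 0, "az": 0, "jaw": 0.2},
    {"x": 0, "y": 0, "z": 0, "ax": 0, "ay": 0, "az": 0, "jaw": 0.6},
    {"x": 0, "y": 0, "z": 0, "ax": 0, "ay": 0, "az": 0, "jaw": 0.6},
    {"x": 0, "y": 0, "z": 0, "ax": 0, "ay": 0, "az": 0, "jaw": 0.6},
  ],
  force=40,
)

```text
clock: 20.8
tool_pos: [0.502, -0.2734, 0.2217]
tool_rot: [-3.138, -0.002, 1.385]
wrist_force: [-0.1, -0.2, 0.6]
width: 0.0685
grasp_force: 0.0
```

Call:
carry_out(
  moves=[
    {"x": 0, "y": 0, "z": -0.7, "ax": 0, "ay": 0, "az": 0, "jaw": 0.6},
    {"x": 0, "y": 0, "z": -0.8, "ax": 0, "ay": 0, "az": 0, "jaw": 0.6},
    {"x": 0, "y": 0, "z": -0.8, "ax": 0, "ay": 0, "az": 0, "jaw": 0.6},
    {"x": 0, "y": 0, "z": -0.8, "ax": 0, "ay": 0, "az": 0, "jaw": 0.6},
    {"x": 1, "y": 0, "z": 0, "ax": 0, "ay": 0, "az": 0, "jaw": 0.6},
    {"x": 1, "y": 0, "z": 0, "ax": 0, "ay": 0, "az": 0, "jaw": 0.6},
    {"x": 0, "y": 0, "z": 0, "ax": 0, "ay": 0, "az": 0, "jaw": 0.6},
  ],
)

```text
clock: 21.38
tool_pos: [0.5139, -0.2107, 0.3155]
tool_rot: [-3.139, -0.004, 1.388]
wrist_force: [0.2, 0.2, 1.1]
width: 0.0682
grasp_force: 0.0
```

```bash
cat >> h.py <<'E'
def near(n='wrist',img=None):
    s=sensors.get_state(); p,d,ci=snap(n,img); 
    for q in pegs(cloud(d,ci),amin=250 if n=='wrist' else 60): print(q)
    return s
E
python3 - <<'E'
from tip import *
near(); go([.445,-.135,.20],Rn.from_euler('xyz',[np.pi,0,np.radians(41.6)]).as_matrix())
p,d,ci=snap('side'); w=cloud(d,ci); X,Y,Z=np.moveaxis(w,-1,0); m=(abs(X-.5)<.05)&(abs(Y+.27)<.06)&(Z>.12)
for c in comps(w,m,60): print(rect(c),c.max(0),c.min(0))
E
```

```text
((array([ 544. , -114.4]), array([79.9, 20.4]), -84.7), 0.0134, 1652)
((array([ 445.3, -134.5]), array([80.2, 20.4]), 42.2), 0.0133, 1626)
((array([ 656.2, -219.1]), array([80.4, 20.8]), 21.9), 0.0132, 1622)
((array([ 674.6, -349.2]), array([67.1, 26.7]), 32.2), 0.0145, 455)
rot units [-0.04 -0.01  7.59]
shift units (after turn) [ 0.   -3.45  3.84]
(array([ 500. , -248.9]), array([100. ,  77.7]), -0.0) [ 0.54997681 -0.21000701  0.60322291] [ 0.45000232 -0.28770742  0.25305889]
(array([ 507.5, -274.4]), array([29. , 19.1]), 80.4) [ 0.51821633 -0.26020195  0.20920817] [ 0.49641289 -0.2893695   0.12084182]
```

Call:
carry_out(
  moves=[
    {"x": 0, "y": 0, "z": 0, "ax": 0, "ay": 0, "az": 0.95, "jaw": 0.2},
    {"x": 0, "y": 0, "z": 0, "ax": 0, "ay": 0, "az": 0.95, "jaw": 0.2},
    {"x": 0, "y": 0, "z": 0, "ax": 0, "ay": 0, "az": 0.95, "jaw": 0.2},
    {"x": 0, "y": 0, "z": 0, "ax": 0, "ay": 0, "az": 0.95, "jaw": 0.2},
    {"x": 0, "y": 0, "z": 0, "ax": 0, "ay": 0, "az": 0.95, "jaw": 0.2},
    {"x": 0, "y": 0, "z": 0, "ax": 0, "ay": 0, "az": 0.95, "jaw": 0.2},
    {"x": 0, "y": 0, "z": 0, "ax": 0, "ay": 0, "az": 0.95, "jaw": 0.2},
    {"x": 0, "y": 0, "z": 0, "ax": 0, "ay": 0, "az": 0.9, "jaw": 0.2},
  ],
)

```text
clock: 22.15
tool_pos: [0.5131, -0.2159, 0.3145]
tool_rot: [-3.138, 0.001, 0.721]
wrist_force: [0.3, -0.2, -0.6]
width: 0.0515
grasp_force: 0.0
```

Call:
carry_out(
  moves=[
    {"x": 0, "y": -0.86, "z": 0, "ax": 0, "ay": 0, "az": 0, "jaw": 0.2},
    {"x": 0, "y": -0.86, "z": 0.9, "ax": 0, "ay": 0, "az": 0, "jaw": 0.2},
    {"x": 0, "y": -0.86, "z": 0.9, "ax": 0, "ay": 0, "az": 0, "jaw": 0.2},
    {"x": 0, "y": -0.86, "z": 1, "ax": 0, "ay": 0, "az": 0, "jaw": 0.2},
    {"x": 0, "y": 0, "z": 1, "ax": 0, "ay": 0, "az": 0, "jaw": 0.2},
    {"x": 0, "y": 0, "z": 0, "ax": 0, "ay": 0, "az": 0, "jaw": 0.2},
  ],
)

```text
clock: 22.65
tool_pos: [0.4414, -0.1362, 0.1969]
tool_rot: [-3.129, 0.005, 0.726]
wrist_force: [-0.8, 0.6, -0.9]
width: 0.0511
grasp_force: 0.0
```

```bash
python3 - <<'E'
from tip import *
s=near(); go([.4455,-.1345,.078],Rn.from_euler('xyz',[np.pi,0,np.radians(41.8)]).as_matrix()); print(s['tool_pos'],s['width'])
E
```

```text
((array([479.8, -16.2]), array([80.3, 20.8]), -17.6), 0.0132, 4253)
((array([ 544.4, -114.3]), array([80.3, 20.8]), -84.1), 0.0133, 3843)
((array([ 445.1, -134.3]), array([80.4, 19.9]), 42.2), 0.0134, 2601)
rot units [-0.1   0.03 -0.04]
shift units (after turn) [ 0.12 -0.02  4.05]
[ 0.44137083 -0.13617753  0.19694103] 0.051069857126546936
```

Call:
carry_out(
  moves=[
    {"x": 0.1, "y": 0, "z": 0.8, "ax": 0, "ay": 0, "az": 0, "jaw": 0.2},
    {"x": 0, "y": 0, "z": 0.8, "ax": 0, "ay": 0, "az": 0, "jaw": 0.2},
    {"x": 0, "y": 0, "z": 0.8, "ax": 0, "ay": 0, "az": 0, "jaw": 0.2},
    {"x": 0, "y": 0, "z": 0.8, "ax": 0, "ay": 0, "az": 0, "jaw": 0.2},
    {"x": 0, "y": 0, "z": 0.8, "ax": 0, "ay": 0, "az": 0, "jaw": 0.2},
    {"x": 0, "y": 0, "z": 0, "ax": 0, "ay": 0, "az": 0, "jaw": -1},
    {"x": 0, "y": 0, "z": 0, "ax": 0, "ay": 0, "az": 0, "jaw": -1},
    {"x": 0, "y": 0, "z": 0, "ax": 0, "ay": 0, "az": 0, "jaw": -1},
    {"x": 0, "y": 0, "z": 0, "ax": 0, "ay": 0, "az": 0, "jaw": -1},
    {"x": 0, "y": 0, "z": 0, "ax": 0, "ay": 0, "az": 0, "jaw": -1},
  ],
  force=40,
)

```text
clock: 23.53
tool_pos: [0.4474, -0.1356, 0.0828]
tool_rot: [-3.141, -0.0, 0.726]
wrist_force: [0.2, -1.2, 4.6]
width: 0.0182
grasp_force: 39.4
```

Call:
carry_out(
  moves=[
    {"x": 0, "y": 0, "z": -1, "ax": 0, "ay": 0, "az": 0, "jaw": -1},
    {"x": 0, "y": 0, "z": -1, "ax": 0, "ay": 0, "az": 0, "jaw": -1},
    {"x": 0, "y": 0, "z": -1, "ax": 0, "ay": 0, "az": 0, "jaw": -1},
    {"x": 0, "y": 0, "z": -1, "ax": 0, "ay": 0, "az": 0, "jaw": -1},
    {"x": 0, "y": 0, "z": -1, "ax": 0, "ay": 0, "az": 0, "jaw": -1},
    {"x": 0, "y": 0, "z": -1, "ax": 0, "ay": 0, "az": 0, "jaw": -1},
    {"x": 0, "y": 0, "z": 0, "ax": 0, "ay": 0, "az": 0, "jaw": -1},
  ],
)

```text
clock: 24.12
tool_pos: [0.4489, -0.1362, 0.2679]
tool_rot: [3.134, -0.004, 0.727]
wrist_force: [1.4, -1.3, 0.1]
width: 0.0183
grasp_force: 39.2
```

Call:
carry_out(
  moves=[
    {"x": 0.77, "y": -0.59, "z": 0, "ax": 0, "ay": 0, "az": 0, "jaw": -1},
    {"x": 0.77, "y": -0.59, "z": 0, "ax": 0, "ay": 0, "az": 0, "jaw": -1},
    {"x": 0.77, "y": -0.59, "z": 0, "ax": 0, "ay": 0, "az": 0, "jaw": -1},
    {"x": 0.77, "y": -0.59, "z": 0, "ax": 0, "ay": 0, "az": 0, "jaw": -1},
    {"x": 0.77, "y": -0.59, "z": 0, "ax": 0, "ay": 0, "az": 0, "jaw": -1},
    {"x": 0.77, "y": -0.59, "z": 0, "ax": 0, "ay": 0, "az": 0, "jaw": -1},
    {"x": 0.77, "y": -0.59, "z": 0, "ax": 0, "ay": 0, "az": 0, "jaw": -1},
    {"x": 0.77, "y": -0.59, "z": 0, "ax": 0, "ay": 0, "az": 0, "jaw": -1},
    {"x": 0.77, "y": -0.59, "z": 0, "ax": 0, "ay": 0, "az": 0, "jaw": -1},
    {"x": 0.77, "y": -0.59, "z": 0, "ax": 0, "ay": 0, "az": 0, "jaw": -1},
  ],
)

```text
clock: 24.95
tool_pos: [0.502, 0.1519, 0.2624]
tool_rot: [-3.139, -0.0, 0.727]
wrist_force: [0.4, -0.1, -0.7]
width: 0.0182
grasp_force: 39.2
```

Call:
carry_out(
  moves=[
    {"x": 0.77, "y": -0.59, "z": 0, "ax": 0, "ay": 0, "az": 0, "jaw": -1},
    {"x": 0.77, "y": -0.59, "z": 0, "ax": 0, "ay": 0, "az": 0, "jaw": -1},
    {"x": 0, "y": 0, "z": 0, "ax": 0, "ay": 0, "az": 0, "jaw": -1},
    {"x": 0, "y": 0, "z": 0, "ax": 0, "ay": 0, "az": 0, "jaw": -1},
  ],
)

```text
clock: 25.28
tool_pos: [0.5128, 0.2087, 0.262]
tool_rot: [-3.138, 0.001, 0.729]
wrist_force: [0.5, 0.2, -1.3]
width: 0.0182
grasp_force: 39.2
```

```bash
python3 - <<'E'
from tip import *
s=go([.51,.21,.13]); print(s['tool_pos'],s['width'],s['qpos'].round(2))
E
```

```text
shift units (after turn) [-0.04 -0.08  4.4 ]
[0.51281269 0.20872134 0.26197526] 0.01823901604686888 [0.25 0.43 1.51 0.   1.2  1.09]
```

Call:
carry_out(
  moves=[
    {"x": 0, "y": 0, "z": 0.88, "ax": 0, "ay": 0, "az": 0, "jaw": -1},
    {"x": 0, "y": 0, "z": 0.88, "ax": 0, "ay": 0, "az": 0, "jaw": -1},
    {"x": 0, "y": 0, "z": 0.88, "ax": 0, "ay": 0, "az": 0, "jaw": -1},
    {"x": 0, "y": 0, "z": 0.88, "ax": 0, "ay": 0, "az": 0, "jaw": -1},
    {"x": 0, "y": 0, "z": 0.88, "ax": 0, "ay": 0, "az": 0, "jaw": -1},
    {"x": 0, "y": 0, "z": 0, "ax": 0, "ay": 0, "az": 0, "jaw": -1},
    {"x": 0, "y": 0, "z": 0, "ax": 0, "ay": 0, "az": 0, "jaw": 0},
    {"x": 0, "y": 0, "z": 0, "ax": 0, "ay": 0, "az": 0, "jaw": 0},
    {"x": 0, "y": 0, "z": 0, "ax": 0, "ay": 0, "az": 0, "jaw": 0},
    {"x": 0, "y": 0, "z": 0, "ax": 0, "ay": 0, "az": 0, "jaw": 0},
  ],
)

```text
clock: 26.12
tool_pos: [0.5135, 0.2079, 0.1316]
tool_rot: [-3.139, -0.002, 0.726]
wrist_force: [-0.7, -0.0, 0.2]
width: 0.0427
grasp_force: 0.0
```

Call:
carry_out(
  moves=[
    {"x": 0, "y": 0, "z": -0.88, "ax": 0, "ay": 0, "az": 0, "jaw": 0},
    {"x": 0, "y": 0, "z": -0.88, "ax": 0, "ay": 0, "az": 0, "jaw": 0},
    {"x": 0, "y": 0, "z": -0.88, "ax": 0, "ay": 0, "az": 0, "jaw": 0},
    {"x": 0, "y": 0, "z": -0.88, "ax": 0, "ay": 0, "az": 0, "jaw": 0},
    {"x": 0, "y": 0, "z": -0.88, "ax": 0, "ay": 0, "az": 0, "jaw": 0},
    {"x": -0.53, "y": 0.73, "z": 0, "ax": 0, "ay": 0, "az": 0, "jaw": 0},
    {"x": -0.53, "y": 0.73, "z": 0, "ax": 0, "ay": 0, "az": 0, "jaw": 0},
    {"x": -0.53, "y": 0.73, "z": 0, "ax": 0, "ay": 0, "az": 0, "jaw": 0},
    {"x": -0.53, "y": 0.73, "z": 0, "ax": 0, "ay": 0, "az": 0, "jaw": 0},
    {"x": -0.53, "y": 0.73, "z": 0, "ax": 0, "ay": 0, "az": 0, "jaw": 0},
  ],
)

```text
clock: 26.95
tool_pos: [0.5264, 0.0718, 0.2629]
tool_rot: [-3.139, -0.001, 0.727]
wrist_force: [1.0, -0.4, -0.6]
width: 0.043
grasp_force: 0.0
```

Call:
carry_out(
  moves=[
    {"x": -0.53, "y": 0.73, "z": 0, "ax": 0, "ay": 0, "az": 0, "jaw": 0},
    {"x": -0.53, "y": 0.73, "z": 0, "ax": 0, "ay": 0, "az": 0, "jaw": 0},
    {"x": -0.53, "y": 0.73, "z": 0, "ax": 0, "ay": 0, "az": 0, "jaw": 0},
    {"x": -0.53, "y": 0.73, "z": 0, "ax": 0, "ay": 0, "az": 0, "jaw": 0},
    {"x": -0.53, "y": 0.73, "z": 0, "ax": 0, "ay": 0, "az": 0, "jaw": 0},
    {"x": -0.53, "y": 0.73, "z": 0, "ax": 0, "ay": 0, "az": 0, "jaw": 0},
    {"x": -0.53, "y": 0.73, "z": 0, "ax": 0, "ay": 0, "az": 0, "jaw": 0},
  ],
)

```text
clock: 27.53
tool_pos: [0.545, -0.117, 0.2623]
tool_rot: [-3.14, -0.0, 0.726]
wrist_force: [-0.3, -0.0, 0.1]
width: 0.0426
grasp_force: 0.0
```

Call:
carry_out(
  moves=[
    {"x": 0, "y": 0, "z": 0, "ax": 0, "ay": 0, "az": -1, "jaw": 0.2},
    {"x": 0, "y": 0, "z": 0, "ax": 0, "ay": 0, "az": -1, "jaw": 0.2},
    {"x": 0, "y": 0, "z": 0, "ax": 0, "ay": 0, "az": -1, "jaw": 0.2},
    {"x": 0, "y": 0, "z": 0, "ax": 0, "ay": 0, "az": -1, "jaw": 0.2},
    {"x": 0, "y": 0, "z": 0, "ax": 0, "ay": 0, "az": -1, "jaw": 0.2},
    {"x": 0, "y": 0, "z": 0, "ax": 0, "ay": 0, "az": -1, "jaw": 0.2},
    {"x": 0, "y": 0, "z": 0, "ax": 0, "ay": 0, "az": -1, "jaw": 0.2},
    {"x": 0, "y": 0, "z": 0, "ax": 0, "ay": 0, "az": -1, "jaw": 0.2},
    {"x": 0, "y": 0, "z": 0, "ax": 0, "ay": 0, "az": -1, "jaw": 0.2},
    {"x": 0, "y": 0, "z": 0, "ax": 0, "ay": 0, "az": -1, "jaw": 0.2},
  ],
)

```text
clock: 28.37
tool_pos: [0.545, -0.1156, 0.2622]
tool_rot: [-3.14, -0.002, 1.603]
wrist_force: [0.5, 0.4, 0.8]
width: 0.0515
grasp_force: 0.0
```

Call:
carry_out(
  moves=[
    {"x": 0, "y": 0, "z": 0, "ax": 0, "ay": 0, "az": -0.8, "jaw": 0.2},
    {"x": 0, "y": 0, "z": 0, "ax": 0, "ay": 0, "az": 0, "jaw": 0.2},
  ],
)

```text
clock: 28.53
tool_pos: [0.5451, -0.1156, 0.2621]
tool_rot: [-3.14, -0.002, 1.671]
wrist_force: [0.4, -0.3, 0.1]
width: 0.0517
grasp_force: 0.0
```

```bash
python3 - <<'E'
from tip import *
s=near(); print('side'); near('side'); go([.544,-.1143,.078],Rn.from_euler('xyz',[np.pi,0,np.radians(95.4)]).as_matrix()); print(s['tool_pos'],s['width'])
E
```

```text
((array([479.9, -16.4]), array([80.4, 20.3]), -17.9), 0.0133, 2276)
((array([635.7, -51.6]), array([80.5, 20.9]), -61.9), 0.0132, 2279)
((array([ 544.1, -114.2]), array([80. , 19.5]), -84.8), 0.0133, 1666)
side
((array([635.4, -52.3]), array([81.6, 22.4]), -62.4), 0.0142, 301)
((array([479.7, -16. ]), array([80.5, 23.9]), -16.8), 0.0142, 305)
((array([ 544.4, -122.4]), array([65.7, 18.8]), -85.2), 0.0143, 171)
((array([ 655.7, -219. ]), array([81.3, 21.9]), 22.2), 0.0144, 415)
((array([ 673.7, -390.4]), array([62.1, 20.4]), -28.3), 0.0144, 179)
rot units [-0.02 -0.02  0.02]
shift units (after turn) [ 0.05 -0.03  6.13]
[ 0.54506399 -0.1156365   0.26214336] 0.05165231056473001
```

Call:
carry_out(
  moves=[
    {"x": 0.05, "y": 0, "z": 0.87, "ax": 0, "ay": 0, "az": 0, "jaw": 0.2},
    {"x": 0, "y": 0, "z": 0.87, "ax": 0, "ay": 0, "az": 0, "jaw": 0.2},
    {"x": 0, "y": 0, "z": 0.87, "ax": 0, "ay": 0, "az": 0, "jaw": 0.2},
    {"x": 0, "y": 0, "z": 0.87, "ax": 0, "ay": 0, "az": 0, "jaw": 0.2},
    {"x": 0, "y": 0, "z": 0.87, "ax": 0, "ay": 0, "az": 0, "jaw": 0.2},
    {"x": 0, "y": 0, "z": 0.87, "ax": 0, "ay": 0, "az": 0, "jaw": 0.2},
    {"x": 0, "y": 0, "z": 0.83, "ax": 0, "ay": 0, "az": 0, "jaw": 0.2},
    {"x": 0, "y": 0, "z": 0, "ax": 0, "ay": 0, "az": 0, "jaw": 0.2},
  ],
)

```text
clock: 29.3
tool_pos: [0.5419, -0.113, 0.0755]
tool_rot: [-3.132, -0.006, 1.667]
wrist_force: [-0.9, -0.0, -0.1]
width: 0.0512
grasp_force: 0.0
```

Call:
carry_out(
  moves=[
    {"x": 0, "y": 0, "z": 0, "ax": 0, "ay": 0, "az": 0, "jaw": -1},
    {"x": 0, "y": 0, "z": 0, "ax": 0, "ay": 0, "az": 0, "jaw": -1},
    {"x": 0, "y": 0, "z": 0, "ax": 0, "ay": 0, "az": 0, "jaw": -1},
    {"x": 0, "y": 0, "z": 0, "ax": 0, "ay": 0, "az": 0, "jaw": -1},
    {"x": 0, "y": 0, "z": 0, "ax": 0, "ay": 0, "az": 0, "jaw": -1},
  ],
)

```text
clock: 29.72
tool_pos: [0.5454, -0.1141, 0.0815]
tool_rot: [3.141, -0.001, 1.669]
wrist_force: [-0.7, 0.9, 6.3]
width: 0.0184
grasp_force: 39.9
```

Call:
carry_out(
  moves=[
    {"x": 0, "y": 0, "z": -0.87, "ax": 0, "ay": 0, "az": 0, "jaw": -1},
    {"x": 0, "y": 0, "z": -0.87, "ax": 0, "ay": 0, "az": 1, "jaw": -1},
    {"x": 0, "y": 0, "z": -0.87, "ax": 0, "ay": 0, "az": 1, "jaw": -1},
    {"x": 0, "y": 0, "z": -0.87, "ax": 0, "ay": 0, "az": 1, "jaw": -1},
    {"x": 0, "y": 0, "z": -0.87, "ax": 0, "ay": 0, "az": 1, "jaw": -1},
    {"x": 0, "y": 0, "z": -0.87, "ax": 0, "ay": 0, "az": 1, "jaw": -1},
    {"x": 0, "y": 0, "z": -0.83, "ax": 0, "ay": 0, "az": 1, "jaw": -1},
    {"x": 0, "y": 0, "z": 0, "ax": 0, "ay": 0, "az": 1, "jaw": -1},
    {"x": 0, "y": 0, "z": 0, "ax": 0, "ay": 0, "az": 1, "jaw": -1},
    {"x": 0, "y": 0, "z": 0, "ax": 0, "ay": 0, "az": 1, "jaw": -1},
  ],
)

```text
clock: 30.55
tool_pos: [0.5448, -0.1142, 0.2625]
tool_rot: [-3.14, -0.001, 0.879]
wrist_force: [-0.3, -0.1, -0.5]
width: 0.0182
grasp_force: 39.2
```

Call:
carry_out(
  moves=[
    {"x": 0, "y": 0, "z": 0, "ax": 0, "ay": 0, "az": 1, "jaw": -1},
    {"x": 0.77, "y": -0.62, "z": 0, "ax": 0, "ay": 0, "az": 0, "jaw": -1},
    {"x": 0.77, "y": -0.62, "z": 0, "ax": 0, "ay": 0, "az": 0, "jaw": -1},
    {"x": 0.77, "y": -0.62, "z": 0, "ax": 0, "ay": 0, "az": 0, "jaw": -1},
    {"x": 0.77, "y": -0.62, "z": 0, "ax": 0, "ay": 0, "az": 0, "jaw": -1},
    {"x": 0.77, "y": -0.62, "z": 0, "ax": 0, "ay": 0, "az": 0, "jaw": -1},
    {"x": 0.77, "y": -0.62, "z": 0, "ax": 0, "ay": 0, "az": 0, "jaw": -1},
    {"x": 0.77, "y": -0.62, "z": 0, "ax": 0, "ay": 0, "az": 0, "jaw": -1},
    {"x": 0.77, "y": -0.62, "z": 0, "ax": 0, "ay": 0, "az": 0, "jaw": -1},
    {"x": 0.77, "y": -0.62, "z": 0, "ax": 0, "ay": 0, "az": 0, "jaw": -1},
  ],
)

```text
clock: 31.38
tool_pos: [0.5704, 0.153, 0.2624]
tool_rot: [-3.138, -0.0, 0.796]
wrist_force: [1.0, -0.3, 0.0]
width: 0.0185
grasp_force: 39.2
```

Call:
carry_out(
  moves=[
    {"x": 0.77, "y": -0.62, "z": 0, "ax": 0, "ay": 0, "az": 0, "jaw": -1},
    {"x": 0.77, "y": -0.62, "z": 0, "ax": 0, "ay": 0, "az": 0, "jaw": -1},
    {"x": 0, "y": 0, "z": 0, "ax": 0, "ay": 0, "az": 0, "jaw": -1},
    {"x": 0, "y": 0, "z": 0, "ax": 0, "ay": 0, "az": 0, "jaw": -1},
  ],
)

```text
clock: 31.72
tool_pos: [0.576, 0.2119, 0.262]
tool_rot: [-3.138, 0.0, 0.799]
wrist_force: [0.2, -0.7, -0.3]
width: 0.0182
grasp_force: 39.2
```

```bash
python3 - <<'E'
from tip import *
s=go([.575,.21,.13]); print(s['tool_pos'],s['width'],s['grasp_force'],s['tool_rot'])
near('side')
E
```

```text
shift units (after turn) [-0.07  0.04  4.4 ]
[0.57598153 0.2119352  0.26200756] 0.018191494918889353 39.22422409057617 [-3.13823194e+00  1.50742577e-04  7.98816944e-01]
((array([747.8, 206.5]), array([81.4, 30.4]), -4.3), 0.0148, 141)
((array([635.8, -51.5]), array([82.2, 23.3]), -62.6), 0.0143, 291)
((array([479.6, -15.8]), array([80.5, 24.9]), -16.3), 0.014, 303)
((array([ 655. , -218.4]), array([82. , 21.8]), 22.8), 0.0141, 417)
```

Call:
carry_out(
  moves=[
    {"x": 0, "y": 0, "z": 0.88, "ax": 0, "ay": 0, "az": 0, "jaw": -1},
    {"x": 0, "y": 0, "z": 0.88, "ax": 0, "ay": 0, "az": 0, "jaw": -1},
    {"x": 0, "y": 0, "z": 0.88, "ax": 0, "ay": 0, "az": 0, "jaw": -1},
    {"x": 0, "y": 0, "z": 0.88, "ax": 0, "ay": 0, "az": 0, "jaw": -1},
    {"x": 0, "y": 0, "z": 0.88, "ax": 0, "ay": 0, "az": 0, "jaw": -1},
    {"x": 0, "y": 0, "z": 0, "ax": 0, "ay": 0, "az": 0, "jaw": -1},
    {"x": 0, "y": 0, "z": 0, "ax": 0, "ay": 0, "az": 0, "jaw": 0},
    {"x": 0, "y": 0, "z": 0, "ax": 0, "ay": 0, "az": 0, "jaw": 0},
    {"x": 0, "y": 0, "z": 0, "ax": 0, "ay": 0, "az": 0, "jaw": 0},
    {"x": 0, "y": 0, "z": 0, "ax": 0, "ay": 0, "az": 0, "jaw": 0},
  ],
)

```text
clock: 32.6
tool_pos: [0.5769, 0.2108, 0.1317]
tool_rot: [-3.14, -0.002, 0.796]
wrist_force: [0.2, 0.6, 0.4]
width: 0.0428
grasp_force: 0.0
```

Call:
carry_out(
  moves=[
    {"x": 0, "y": 0, "z": -0.88, "ax": 0, "ay": 0, "az": 0, "jaw": 0},
    {"x": 0, "y": 0, "z": -0.88, "ax": 0, "ay": 0, "az": 0, "jaw": 0},
    {"x": 0, "y": 0, "z": -0.88, "ax": 0, "ay": 0, "az": 1, "jaw": 0},
    {"x": 0, "y": 0, "z": -0.88, "ax": 0, "ay": 0, "az": 1, "jaw": 0},
    {"x": 0, "y": 0, "z": -0.88, "ax": 0, "ay": 0, "az": 1, "jaw": 0},
    {"x": 0, "y": 0, "z": 0, "ax": 0, "ay": 0, "az": 1, "jaw": 0},
    {"x": 0, "y": 0, "z": 0, "ax": 0, "ay": 0, "az": 1, "jaw": 0},
    {"x": 0, "y": 0, "z": 0, "ax": 0, "ay": 0, "az": 1, "jaw": 0},
    {"x": 0, "y": 0, "z": 0, "ax": 0, "ay": 0, "az": 1, "jaw": 0},
    {"x": 0, "y": 0, "z": 0, "ax": 0, "ay": 0, "az": 1, "jaw": 0},
  ],
)

```text
clock: 33.43
tool_pos: [0.5764, 0.2106, 0.2631]
tool_rot: [-3.139, 0.001, 0.094]
wrist_force: [0.3, 0.2, 0.2]
width: 0.0425
grasp_force: 0.0
```

Call:
carry_out(
  moves=[
    {"x": 0, "y": 0, "z": 0, "ax": 0, "ay": 0, "az": 1, "jaw": 0.2},
    {"x": 0, "y": 0, "z": 0, "ax": 0, "ay": 0, "az": 1, "jaw": 0.2},
    {"x": 0, "y": 0, "z": 0, "ax": 0, "ay": 0, "az": 1, "jaw": 0.2},
    {"x": 0, "y": 0, "z": 0, "ax": 0, "ay": 0, "az": 1, "jaw": 0.2},
    {"x": 0, "y": 0, "z": 0, "ax": 0, "ay": 0, "az": 0.66, "jaw": 0.2},
    {"x": -0.08, "y": 0.82, "z": 0, "ax": 0, "ay": 0, "az": 0, "jaw": 0.2},
    {"x": -0.08, "y": 0.82, "z": 0, "ax": 0, "ay": 0, "az": 0, "jaw": 0.2},
    {"x": -0.08, "y": 0.82, "z": 0, "ax": 0, "ay": 0, "az": 0, "jaw": 0.2},
    {"x": -0.08, "y": 0.82, "z": 0, "ax": 0, "ay": 0, "az": 0, "jaw": 0.2},
    {"x": -0.08, "y": 0.82, "z": 0, "ax": 0, "ay": 0, "az": 0, "jaw": 0.2},
  ],
)

```text
clock: 34.27
tool_pos: [0.5271, 0.0961, 0.2628]
tool_rot: [-3.14, 0.002, -0.308]
wrist_force: [0.6, -0.1, -0.6]
width: 0.0512
grasp_force: 0.0
```

Call:
carry_out(
  moves=[
    {"x": -0.08, "y": 0.82, "z": 0, "ax": 0, "ay": 0, "az": 0, "jaw": 0.2},
    {"x": -0.08, "y": 0.82, "z": 0, "ax": 0, "ay": 0, "az": 0, "jaw": 0.2},
    {"x": -0.08, "y": 0.82, "z": 0, "ax": 0, "ay": 0, "az": 0, "jaw": 0.2},
    {"x": -0.08, "y": 0.82, "z": 0, "ax": 0, "ay": 0, "az": 0, "jaw": 0.2},
    {"x": -0.08, "y": 0.82, "z": 0, "ax": 0, "ay": 0, "az": 0, "jaw": 0.2},
    {"x": 0, "y": 0, "z": 0, "ax": 0, "ay": 0, "az": 0, "jaw": 0.2},
    {"x": 0, "y": 0, "z": 0, "ax": 0, "ay": 0, "az": 0, "jaw": 0.2},
  ],
)

```text
clock: 34.85
tool_pos: [0.4787, -0.0173, 0.2626]
tool_rot: [-3.14, 0.001, -0.311]
wrist_force: [0.0, -0.2, 0.4]
width: 0.051
grasp_force: 0.0
```

```bash
python3 - <<'E'
from tip import *
s=near(); print('side'); near('side'); go([.480,-.016,.082],Rn.from_euler('xyz',[np.pi,0,np.radians(-17.5)]).as_matrix()); print(s['tool_pos'],s['width'])
E
```

```text
((array([480.2, -15.8]), array([79.7, 19.9]), -17.6), 0.0133, 1673)
((array([519.8, 211.6]), array([62.4, 20.8]), 42.2), 0.018, 1487)
((array([465.9, 285.7]), array([70.9, 31.8]), 32.5), 0.0141, 922)
side
((array([248.8, 610.6]), array([67.8, 18.4]), 29.6), 0.0131, 75)
((array([634.6, -51.5]), array([81.9, 22.7]), -62.6), 0.0141, 298)
((array([479.9, -15.7]), array([80. , 25.6]), -18.0), 0.0141, 306)
((array([ 655.6, -218.4]), array([82.3, 21.1]), 22.6), 0.0142, 404)
rot units [-0.02  0.02 -0.04]
shift units (after turn) [ 0.03 -0.01  6.01]
[ 0.47873498 -0.01731384  0.26261729] 0.05104722407020748
```

Call:
carry_out(
  moves=[
    {"x": 0.03, "y": 0, "z": 0.86, "ax": 0, "ay": 0, "az": 0, "jaw": 0.2},
    {"x": 0, "y": 0, "z": 0.86, "ax": 0, "ay": 0, "az": 0, "jaw": 0.2},
    {"x": 0, "y": 0, "z": 0.86, "ax": 0, "ay": 0, "az": 0, "jaw": 0.2},
    {"x": 0, "y": 0, "z": 0.86, "ax": 0, "ay": 0, "az": 0, "jaw": 0.2},
    {"x": 0, "y": 0, "z": 0.86, "ax": 0, "ay": 0, "az": 0, "jaw": 0.2},
    {"x": 0, "y": 0, "z": 0.86, "ax": 0, "ay": 0, "az": 0, "jaw": 0.2},
    {"x": 0, "y": 0, "z": 0.83, "ax": 0, "ay": 0, "az": 0, "jaw": 0.2},
    {"x": 0, "y": 0, "z": 0, "ax": 0, "ay": 0, "az": 0, "jaw": 0.2},
  ],
)

```text
clock: 35.62
tool_pos: [0.4773, -0.015, 0.0781]
tool_rot: [-3.141, 0.011, -0.307]
wrist_force: [-1.7, 0.6, 0.3]
width: 0.0515
grasp_force: 0.0
```

Call:
carry_out(
  moves=[
    {"x": 0, "y": 0, "z": 0, "ax": 0, "ay": 0, "az": 0, "jaw": -1},
    {"x": 0, "y": 0, "z": 0, "ax": 0, "ay": 0, "az": 0, "jaw": -1},
    {"x": 0, "y": 0, "z": 0, "ax": 0, "ay": 0, "az": 0, "jaw": -1},
    {"x": 0, "y": 0, "z": 0, "ax": 0, "ay": 0, "az": 0, "jaw": -1},
    {"x": 0, "y": 0, "z": 0, "ax": 0, "ay": 0, "az": 0, "jaw": -1},
  ],
)

```text
clock: 36.03
tool_pos: [0.4801, -0.0163, 0.0833]
tool_rot: [-3.14, 0.0, -0.309]
wrist_force: [-0.3, 1.6, 7.8]
width: 0.0181
grasp_force: 39.9
```

Call:
carry_out(
  moves=[
    {"x": 0, "y": 0, "z": -1, "ax": 0, "ay": 0, "az": 0, "jaw": -1},
    {"x": 0, "y": 0, "z": -1, "ax": 0, "ay": 0, "az": 0, "jaw": -1},
    {"x": 0, "y": 0, "z": -1, "ax": 0, "ay": 0, "az": 0, "jaw": -1},
    {"x": 0, "y": 0, "z": -1, "ax": 0, "ay": 0, "az": 0, "jaw": -1},
    {"x": 0, "y": 0, "z": -1, "ax": 0, "ay": 0, "az": 0, "jaw": -1},
    {"x": 0, "y": 0, "z": -1, "ax": 0, "ay": 0, "az": 0, "jaw": -1},
  ],
)

```text
clock: 36.53
tool_pos: [0.4792, -0.0168, 0.2641]
tool_rot: [-3.14, 0.002, -0.309]
wrist_force: [0.5, 0.1, -0.5]
width: 0.018
grasp_force: 39.1
```

Call:
carry_out(
  moves=[
    {"x": -0.01, "y": -0.876, "z": 0, "ax": 0, "ay": 0, "az": 0, "jaw": -1},
    {"x": -0.01, "y": -0.876, "z": 0, "ax": 0, "ay": 0, "az": 0, "jaw": -1},
    {"x": -0.01, "y": -0.876, "z": 0, "ax": 0, "ay": 0, "az": 0, "jaw": -1},
    {"x": -0.01, "y": -0.876, "z": 0, "ax": 0, "ay": 0, "az": 0, "jaw": -1},
    {"x": -0.01, "y": -0.876, "z": 0, "ax": 0, "ay": 0, "az": 0, "jaw": -1},
    {"x": -0.01, "y": -0.876, "z": 0, "ax": 0, "ay": 0, "az": 0, "jaw": -1},
    {"x": -0.01, "y": -0.876, "z": 0, "ax": 0, "ay": 0, "az": 0, "jaw": -1},
    {"x": -0.01, "y": -0.876, "z": 0, "ax": 0, "ay": 0, "az": 0, "jaw": -1},
    {"x": 0, "y": 0, "z": 0, "ax": 0, "ay": 0, "az": 0, "jaw": -1},
    {"x": 0, "y": 0, "z": 0, "ax": 0, "ay": 0, "az": 0, "jaw": -1},
  ],
)

```text
clock: 37.37
tool_pos: [0.541, 0.1851, 0.2622]
tool_rot: [-3.14, 0.003, -0.306]
wrist_force: [-0.9, 0.3, -0.2]
width: 0.0177
grasp_force: 39.2
```

Call:
carry_out(
  moves=[
    {"x": 0, "y": 0, "z": 0.88, "ax": 0, "ay": 0, "az": 0, "jaw": -1},
    {"x": 0, "y": 0, "z": 0.88, "ax": 0, "ay": 0, "az": 0, "jaw": -1},
    {"x": 0, "y": 0, "z": 0.88, "ax": 0, "ay": 0, "az": 0, "jaw": -1},
    {"x": 0, "y": 0, "z": 0.88, "ax": 0, "ay": 0, "az": 0, "jaw": -1},
    {"x": 0, "y": 0, "z": 0.8, "ax": 0, "ay": 0, "az": 0, "jaw": -1},
    {"x": 0, "y": 0, "z": 0, "ax": 0, "ay": 0, "az": 0, "jaw": -1},
    {"x": 0, "y": 0, "z": 0, "ax": 0, "ay": 0, "az": 0, "jaw": 0},
    {"x": 0, "y": 0, "z": 0, "ax": 0, "ay": 0, "az": 0, "jaw": 0},
    {"x": 0, "y": 0, "z": 0, "ax": 0, "ay": 0, "az": 0, "jaw": 0},
    {"x": 0, "y": 0, "z": 0, "ax": 0, "ay": 0, "az": 0, "jaw": 0},
  ],
)

```text
clock: 38.2
tool_pos: [0.5416, 0.1845, 0.1342]
tool_rot: [-3.139, 0.001, -0.309]
wrist_force: [-0.3, 0.5, -0.7]
width: 0.0424
grasp_force: 0.0
```

Call:
carry_out(
  moves=[
    {"x": 0, "y": 0, "z": -0.88, "ax": 0, "ay": 0, "az": 0, "jaw": 0},
    {"x": 0, "y": 0, "z": -0.88, "ax": 0, "ay": 0, "az": 0, "jaw": 0},
    {"x": 0, "y": 0, "z": -0.88, "ax": 0, "ay": 0, "az": 0, "jaw": 0},
    {"x": 0, "y": 0, "z": -0.88, "ax": 0, "ay": 0, "az": 0, "jaw": 0},
    {"x": 0, "y": 0, "z": -0.8, "ax": 0, "ay": 0, "az": 0, "jaw": 0},
    {"x": 0.6, "y": 0.73, "z": 0, "ax": 0, "ay": 0, "az": 0, "jaw": 0.2},
    {"x": 0.6, "y": 0.73, "z": 0, "ax": 0, "ay": 0, "az": 0, "jaw": 0.2},
    {"x": 0.6, "y": 0.73, "z": 0, "ax": 0, "ay": 0, "az": 0, "jaw": 0.2},
    {"x": 0.6, "y": 0.73, "z": 0, "ax": 0, "ay": 0, "az": 0, "jaw": 0.2},
    {"x": 0.6, "y": 0.73, "z": 0, "ax": 0, "ay": 0, "az": 0, "jaw": 0.2},
  ],
)

```text
clock: 39.03
tool_pos: [0.5941, 0.0514, 0.263]
tool_rot: [-3.14, 0.002, -0.308]
wrist_force: [0.7, -0.3, -0.5]
width: 0.0513
grasp_force: 0.0
```

Call:
carry_out(
  moves=[
    {"x": 0.6, "y": 0.73, "z": 0, "ax": 0, "ay": 0, "az": 0, "jaw": 0.2},
    {"x": 0.6, "y": 0.73, "z": 0, "ax": 0, "ay": 0, "az": 0, "jaw": 0.2},
    {"x": 0.6, "y": 0.73, "z": 0, "ax": 0, "ay": 0, "az": 0, "jaw": 0.2},
    {"x": 0.6, "y": 0.73, "z": 0, "ax": 0, "ay": 0, "az": 0, "jaw": 0.2},
    {"x": 0, "y": 0, "z": 0, "ax": 0, "ay": 0, "az": 0.98, "jaw": 0.2},
    {"x": 0, "y": 0, "z": 0, "ax": 0, "ay": 0, "az": 0.98, "jaw": 0.2},
    {"x": 0, "y": 0, "z": 0, "ax": 0, "ay": 0, "az": 0.98, "jaw": 0.2},
    {"x": 0, "y": 0, "z": 0, "ax": 0, "ay": 0, "az": 0.98, "jaw": 0.2},
    {"x": 0, "y": 0, "z": 0, "ax": 0, "ay": 0, "az": 0.98, "jaw": 0.2},
    {"x": 0, "y": 0, "z": 0, "ax": 0, "ay": 0, "az": 0.98, "jaw": 0.2},
  ],
)

```text
clock: 39.87
tool_pos: [0.6357, -0.0528, 0.2624]
tool_rot: [-3.141, 0.002, -0.826]
wrist_force: [1.0, 0.4, 0.2]
width: 0.0512
grasp_force: 0.0
```

Call:
carry_out(
  moves=[
    {"x": 0, "y": 0, "z": 0, "ax": 0, "ay": 0, "az": 0.98, "jaw": 0.2},
    {"x": 0, "y": 0, "z": 0, "ax": 0, "ay": 0, "az": 0.98, "jaw": 0.2},
    {"x": 0, "y": 0, "z": 0, "ax": 0, "ay": 0, "az": 0.98, "jaw": 0.2},
    {"x": 0, "y": 0, "z": 0, "ax": 0, "ay": 0, "az": 0, "jaw": 0.2},
    {"x": 0, "y": 0, "z": 0, "ax": 0, "ay": 0, "az": 0, "jaw": 0.2},
  ],
)

```text
clock: 40.28
tool_pos: [0.6357, -0.0527, 0.2621]
tool_rot: [3.141, 0.003, -1.076]
wrist_force: [0.2, -0.5, 0.6]
width: 0.051
grasp_force: 0.0
```

```bash
python3 - <<'E'
from tip import *
s=near(); print('side'); near('side'); go([.6357,-.0515,.082],Rn.from_euler('xyz',[np.pi,0,np.radians(-61.7)]).as_matrix()); print(s['tool_pos'],s['width'],s['qpos'].round(2))
E
```

```text
((array([ 655.4, -216.9]), array([80.1, 17.9]), 22.4), 0.0132, 2089)
((array([635.4, -50.8]), array([80.5, 19.9]), -61.9), 0.0133, 1719)
side
((array([-461.7, 1031.5]), array([63.4, 31. ]), 47.8), 0.0147, 63)
((array([635.2, -52.1]), array([81.1, 21.3]), -61.2), 0.0141, 295)
((array([ 655.5, -218.2]), array([81. , 21.5]), 23.9), 0.0141, 405)
rot units [0.01 0.03 0.01]
shift units (after turn) [-0.04 -0.02  5.99]
[ 0.63570855 -0.05272634  0.2620502 ] 0.050952346284315296 [-0.2   0.58  1.25  0.    1.31  2.44]
```

Call:
carry_out(
  moves=[
    {"x": 0, "y": 0, "z": 0.86, "ax": 0, "ay": 0, "az": 0, "jaw": 0.2},
    {"x": 0, "y": 0, "z": 0.86, "ax": 0, "ay": 0, "az": 0, "jaw": 0.2},
    {"x": 0, "y": 0, "z": 0.86, "ax": 0, "ay": 0, "az": 0, "jaw": 0.2},
    {"x": 0, "y": 0, "z": 0.86, "ax": 0, "ay": 0, "az": 0, "jaw": 0.2},
    {"x": 0, "y": 0, "z": 0.86, "ax": 0, "ay": 0, "az": 0, "jaw": 0.2},
    {"x": 0, "y": 0, "z": 0.86, "ax": 0, "ay": 0, "az": 0, "jaw": 0.2},
    {"x": 0, "y": 0, "z": 0.82, "ax": 0, "ay": 0, "az": 0, "jaw": 0.2},
    {"x": 0, "y": 0, "z": 0, "ax": 0, "ay": 0, "az": 0, "jaw": 0.2},
  ],
)

```text
clock: 41.05
tool_pos: [0.6324, -0.0519, 0.0767]
tool_rot: [3.133, 0.009, -1.077]
wrist_force: [-0.5, 0.3, -0.4]
width: 0.0509
grasp_force: 0.0
```

Call:
carry_out(
  moves=[
    {"x": 0, "y": 0, "z": 0, "ax": 0, "ay": 0, "az": 0, "jaw": -1},
    {"x": 0, "y": 0, "z": 0, "ax": 0, "ay": 0, "az": 0, "jaw": -1},
    {"x": 0, "y": 0, "z": 0, "ax": 0, "ay": 0, "az": 0, "jaw": -1},
    {"x": 0, "y": 0, "z": 0, "ax": 0, "ay": 0, "az": 0, "jaw": -1},
    {"x": 0, "y": 0, "z": 0, "ax": 0, "ay": 0, "az": 0, "jaw": -1},
  ],
)

```text
clock: 41.47
tool_pos: [0.6362, -0.0526, 0.084]
tool_rot: [-3.14, 0.001, -1.078]
wrist_force: [-0.9, -0.1, 6.1]
width: 0.0177
grasp_force: 39.9
```

Call:
carry_out(
  moves=[
    {"x": 0, "y": 0, "z": -1, "ax": 0, "ay": 0, "az": 0, "jaw": -1},
    {"x": 0, "y": 0, "z": -1, "ax": 0, "ay": 0, "az": -0.98, "jaw": -1},
    {"x": 0, "y": 0, "z": -1, "ax": 0, "ay": 0, "az": -0.98, "jaw": -1},
    {"x": 0, "y": 0, "z": -1, "ax": 0, "ay": 0, "az": -0.98, "jaw": -1},
    {"x": 0, "y": 0, "z": -1, "ax": 0, "ay": 0, "az": -0.98, "jaw": -1},
    {"x": 0, "y": 0, "z": -1, "ax": 0, "ay": 0, "az": -0.98, "jaw": -1},
    {"x": 0, "y": 0, "z": 0, "ax": 0, "ay": 0, "az": -0.98, "jaw": -1},
    {"x": 0, "y": 0, "z": 0, "ax": 0, "ay": 0, "az": -0.98, "jaw": -1},
    {"x": 0, "y": 0, "z": 0, "ax": 0, "ay": 0, "az": -0.98, "jaw": -1},
    {"x": 0, "y": 0, "z": 0, "ax": 0, "ay": 0, "az": -0.98, "jaw": -1},
  ],
)

```text
clock: 42.3
tool_pos: [0.6355, -0.0528, 0.2627]
tool_rot: [-3.14, 0.002, -0.304]
wrist_force: [0.1, 0.3, -0.7]
width: 0.0182
grasp_force: 39.1
```

Call:
carry_out(
  moves=[
    {"x": -0.576, "y": -0.822, "z": 0, "ax": 0, "ay": 0, "az": 0, "jaw": -1},
    {"x": -0.576, "y": -0.822, "z": 0, "ax": 0, "ay": 0, "az": 0, "jaw": -1},
    {"x": -0.576, "y": -0.822, "z": 0, "ax": 0, "ay": 0, "az": 0, "jaw": -1},
    {"x": -0.576, "y": -0.822, "z": 0, "ax": 0, "ay": 0, "az": 0, "jaw": -1},
    {"x": -0.576, "y": -0.822, "z": 0, "ax": 0, "ay": 0, "az": 0, "jaw": -1},
    {"x": -0.576, "y": -0.822, "z": 0, "ax": 0, "ay": 0, "az": 0, "jaw": -1},
    {"x": -0.576, "y": -0.822, "z": 0, "ax": 0, "ay": 0, "az": 0, "jaw": -1},
    {"x": -0.576, "y": -0.822, "z": 0, "ax": 0, "ay": 0, "az": 0, "jaw": -1},
    {"x": -0.576, "y": -0.822, "z": 0, "ax": 0, "ay": 0, "az": 0, "jaw": -1},
    {"x": -0.576, "y": -0.822, "z": 0, "ax": 0, "ay": 0, "az": 0, "jaw": -1},
  ],
)

```text
clock: 43.13
tool_pos: [0.5452, 0.236, 0.2634]
tool_rot: [-3.14, 0.003, -0.309]
wrist_force: [0.4, -0.1, 0.1]
width: 0.018
grasp_force: 39.1
```

Call:
carry_out(
  moves=[
    {"x": 0, "y": 0, "z": 0.88, "ax": 0, "ay": 0, "az": 0, "jaw": -1},
    {"x": 0, "y": 0, "z": 0.88, "ax": 0, "ay": 0, "az": 0, "jaw": -1},
    {"x": 0, "y": 0, "z": 0.88, "ax": 0, "ay": 0, "az": 0, "jaw": -1},
    {"x": 0, "y": 0, "z": 0.88, "ax": 0, "ay": 0, "az": 0, "jaw": -1},
    {"x": 0, "y": 0, "z": 0.8, "ax": 0, "ay": 0, "az": 0, "jaw": -1},
    {"x": 0, "y": 0, "z": 0, "ax": 0, "ay": 0, "az": 0, "jaw": -1},
    {"x": 0, "y": 0, "z": 0, "ax": 0, "ay": 0, "az": 0, "jaw": 0},
    {"x": 0, "y": 0, "z": 0, "ax": 0, "ay": 0, "az": 0, "jaw": 0},
    {"x": 0, "y": 0, "z": 0, "ax": 0, "ay": 0, "az": 0, "jaw": 0},
    {"x": 0, "y": 0, "z": 0, "ax": 0, "ay": 0, "az": 0, "jaw": 0},
  ],
)

```text
clock: 43.97
tool_pos: [0.5464, 0.2352, 0.135]
tool_rot: [-3.139, 0.001, -0.309]
wrist_force: [-0.1, -0.1, 0.0]
width: 0.0426
grasp_force: 0.0
```

Call:
carry_out(
  moves=[
    {"x": 0, "y": 0, "z": -0.88, "ax": 0, "ay": 0, "az": 0, "jaw": 0},
    {"x": 0, "y": 0, "z": -0.88, "ax": 0, "ay": 0, "az": 0, "jaw": 0},
    {"x": 0, "y": 0, "z": -0.88, "ax": 0, "ay": 0, "az": 0, "jaw": 0},
    {"x": 0, "y": 0, "z": -0.88, "ax": 0, "ay": 0, "az": 0, "jaw": 0},
    {"x": 0, "y": 0, "z": -0.8, "ax": 0, "ay": 0, "az": 0, "jaw": 0},
    {"x": 0.505, "y": 0.834, "z": 0, "ax": 0, "ay": 0, "az": 0, "jaw": 0.2},
    {"x": 0.505, "y": 0.834, "z": 0, "ax": 0, "ay": 0, "az": 0, "jaw": 0.2},
    {"x": 0.505, "y": 0.834, "z": 0, "ax": 0, "ay": 0, "az": 0, "jaw": 0.2},
    {"x": 0.505, "y": 0.834, "z": 0, "ax": 0, "ay": 0, "az": 0, "jaw": 0.2},
    {"x": 0.505, "y": 0.834, "z": 0, "ax": 0, "ay": 0, "az": 0, "jaw": 0.2},
  ],
)

```text
clock: 44.8
tool_pos: [0.5803, 0.0912, 0.2637]
tool_rot: [-3.14, 0.002, -0.308]
wrist_force: [0.7, -0.1, 0.8]
width: 0.0512
grasp_force: 0.0
```

Call:
carry_out(
  moves=[
    {"x": 0.505, "y": 0.834, "z": 0, "ax": 0, "ay": 0, "az": 0, "jaw": 0.2},
    {"x": 0.505, "y": 0.834, "z": 0, "ax": 0, "ay": 0, "az": 0, "jaw": 0.2},
    {"x": 0.505, "y": 0.834, "z": 0, "ax": 0, "ay": 0, "az": 0, "jaw": 0.2},
    {"x": 0.505, "y": 0.834, "z": 0, "ax": 0, "ay": 0, "az": 0, "jaw": 0.2},
    {"x": 0.505, "y": 0.834, "z": 0, "ax": 0, "ay": 0, "az": 0, "jaw": 0.2},
    {"x": 0.505, "y": 0.834, "z": 0, "ax": 0, "ay": 0, "az": 0, "jaw": 0.2},
    {"x": 0.505, "y": 0.834, "z": 0, "ax": 0, "ay": 0, "az": 0, "jaw": 0.2},
    {"x": 0.505, "y": 0.834, "z": 0, "ax": 0, "ay": 0, "az": 0, "jaw": 0.2},
    {"x": 0.505, "y": 0.834, "z": 0, "ax": 0, "ay": 0, "az": 0, "jaw": 0.2},
    {"x": 0.505, "y": 0.834, "z": 0, "ax": 0, "ay": 0, "az": 0, "jaw": 0.2},
  ],
)

```text
clock: 45.63
tool_pos: [0.6486, -0.1935, 0.2628]
tool_rot: [-3.141, 0.002, -0.309]
wrist_force: [0.5, 0.2, 0.2]
width: 0.0513
grasp_force: 0.0
```

Call:
carry_out(
  moves=[
    {"x": 0.505, "y": 0.834, "z": 0, "ax": 0, "ay": 0, "az": 0, "jaw": 0.2},
    {"x": 0, "y": 0, "z": 0, "ax": 0, "ay": 0, "az": -1, "jaw": 0.2},
    {"x": 0, "y": 0, "z": 0, "ax": 0, "ay": 0, "az": -1, "jaw": 0.2},
    {"x": 0, "y": 0, "z": 0, "ax": 0, "ay": 0, "az": -1, "jaw": 0.2},
    {"x": 0, "y": 0, "z": 0, "ax": 0, "ay": 0, "az": -1, "jaw": 0.2},
    {"x": 0, "y": 0, "z": 0, "ax": 0, "ay": 0, "az": -1, "jaw": 0.2},
    {"x": 0, "y": 0, "z": 0, "ax": 0, "ay": 0, "az": -1, "jaw": 0.2},
    {"x": 0, "y": 0, "z": 0, "ax": 0, "ay": 0, "az": -1, "jaw": 0.2},
    {"x": 0, "y": 0, "z": 0, "ax": 0, "ay": 0, "az": -1, "jaw": 0.2},
    {"x": 0, "y": 0, "z": 0, "ax": 0, "ay": 0, "az": 0, "jaw": 0.2},
  ],
)

```text
clock: 46.47
tool_pos: [0.6553, -0.2204, 0.2626]
tool_rot: [-3.14, 0.001, 0.392]
wrist_force: [-0.5, 0.4, -0.5]
width: 0.0513
grasp_force: 0.0
```

```bash
python3 - <<'E'
from tip import *
s=near(); print('side'); near('side'); go([.6555,-.2185,.082],Rn.from_euler('xyz',[np.pi,0,np.radians(22.8)]).as_matrix()); print(s['tool_pos'],s['width'],s['qpos'].round(2))
E
```

```text
((array([ 656. , -219.1]), array([80.5, 19.9]), 22.0), 0.0134, 1719)
((array([ 693.1, -344.5]), array([63.3, 21.1]), -15.1), 0.0145, 482)
((array([ 509.1, -268.1]), array([67.5, 30.7]), -66.5), 0.0113, 708)
side
((array([ 655.8, -218.1]), array([84. , 21.6]), 23.6), 0.0142, 419)
rot units [-0.03  0.01 -0.13]
shift units (after turn) [ 0.03 -0.06  6.01]
[ 0.65533041 -0.22041424  0.2625736 ] 0.05125128942075499 [-0.44  0.69  1.05  0.    1.4   0.74]
```

Call:
carry_out(
  moves=[
    {"x": 0, "y": -0.05, "z": 0.86, "ax": 0, "ay": 0, "az": 0, "jaw": 0.2},
    {"x": 0, "y": 0, "z": 0.86, "ax": 0, "ay": 0, "az": 0, "jaw": 0.2},
    {"x": 0, "y": 0, "z": 0.86, "ax": 0, "ay": 0, "az": 0, "jaw": 0.2},
    {"x": 0, "y": 0, "z": 0.86, "ax": 0, "ay": 0, "az": 0, "jaw": 0.2},
    {"x": 0, "y": 0, "z": 0.86, "ax": 0, "ay": 0, "az": 0, "jaw": 0.2},
    {"x": 0, "y": 0, "z": 0.86, "ax": 0, "ay": 0, "az": 0, "jaw": 0.2},
    {"x": 0, "y": 0, "z": 0.82, "ax": 0, "ay": 0, "az": 0, "jaw": 0.2},
    {"x": 0, "y": 0, "z": 0, "ax": 0, "ay": 0, "az": 0, "jaw": 0.2},
  ],
)

```text
clock: 47.23
tool_pos: [0.6516, -0.2174, 0.0765]
tool_rot: [-3.131, 0.008, 0.387]
wrist_force: [-0.8, 0.7, -1.7]
width: 0.0512
grasp_force: 0.0
```

Call:
carry_out(
  moves=[
    {"x": 0, "y": 0, "z": 0, "ax": 0, "ay": 0, "az": 0, "jaw": -1},
    {"x": 0, "y": 0, "z": 0, "ax": 0, "ay": 0, "az": 0, "jaw": -1},
    {"x": 0, "y": 0, "z": 0, "ax": 0, "ay": 0, "az": 0, "jaw": -1},
    {"x": 0, "y": 0, "z": 0, "ax": 0, "ay": 0, "az": 0, "jaw": -1},
    {"x": 0, "y": 0, "z": 0, "ax": 0, "ay": 0, "az": 0, "jaw": -1},
  ],
)

```text
clock: 47.65
tool_pos: [0.6552, -0.2191, 0.0845]
tool_rot: [-3.142, -0.001, 0.389]
wrist_force: [-0.0, -0.1, 7.5]
width: 0.0175
grasp_force: 39.9
```

Call:
carry_out(
  moves=[
    {"x": 0, "y": 0, "z": -1, "ax": 0, "ay": 0, "az": 0, "jaw": -1},
    {"x": 0, "y": 0, "z": -1, "ax": 0, "ay": 0, "az": 0, "jaw": -1},
    {"x": 0, "y": 0, "z": -1, "ax": 0, "ay": 0, "az": 0, "jaw": -1},
    {"x": 0, "y": 0, "z": -1, "ax": 0, "ay": 0, "az": 0, "jaw": -1},
    {"x": 0, "y": 0, "z": -1, "ax": 0, "ay": 0, "az": 0, "jaw": -1},
    {"x": 0, "y": 0, "z": -1, "ax": 0, "ay": 0, "az": 0, "jaw": -1},
    {"x": 0.119, "y": -0.852, "z": 0, "ax": 0, "ay": 0, "az": 0, "jaw": -1},
    {"x": 0.119, "y": -0.852, "z": 0, "ax": 0, "ay": 0, "az": 0, "jaw": -1},
    {"x": 0.119, "y": -0.852, "z": 0, "ax": 0, "ay": 0, "az": 0, "jaw": -1},
    {"x": 0.119, "y": -0.852, "z": 0, "ax": 0, "ay": 0, "az": 0, "jaw": -1},
  ],
)

```text
clock: 48.48
tool_pos: [0.6286, -0.1181, 0.2631]
tool_rot: [-3.139, 0.001, 0.389]
wrist_force: [0.1, 0.0, 0.6]
width: 0.018
grasp_force: 39.1
```

Call:
carry_out(
  moves=[
    {"x": 0.119, "y": -0.852, "z": 0, "ax": 0, "ay": 0, "az": 0, "jaw": -1},
    {"x": 0.119, "y": -0.852, "z": 0, "ax": 0, "ay": 0, "az": 0, "jaw": -1},
    {"x": 0.119, "y": -0.852, "z": 0, "ax": 0, "ay": 0, "az": 0, "jaw": -1},
    {"x": 0.119, "y": -0.852, "z": 0, "ax": 0, "ay": 0, "az": 0, "jaw": -1},
    {"x": 0.119, "y": -0.852, "z": 0, "ax": 0, "ay": 0, "az": 0, "jaw": -1},
    {"x": 0.119, "y": -0.852, "z": 0, "ax": 0, "ay": 0, "az": 0, "jaw": -1},
    {"x": 0.119, "y": -0.852, "z": 0, "ax": 0, "ay": 0, "az": 0, "jaw": -1},
    {"x": 0.119, "y": -0.852, "z": 0, "ax": 0, "ay": 0, "az": 0, "jaw": -1},
    {"x": 0.119, "y": -0.852, "z": 0, "ax": 0, "ay": 0, "az": 0, "jaw": -1},
    {"x": 0.119, "y": -0.852, "z": 0, "ax": 0, "ay": 0, "az": 0, "jaw": -1},
  ],
)

```text
clock: 49.32
tool_pos: [0.5646, 0.1322, 0.2638]
tool_rot: [-3.139, 0.001, 0.389]
wrist_force: [0.5, -0.1, -0.3]
width: 0.0178
grasp_force: 39.1
```

Call:
carry_out(
  moves=[
    {"x": 0.119, "y": -0.852, "z": 0, "ax": 0, "ay": 0, "az": 0, "jaw": -1},
    {"x": 0.119, "y": -0.852, "z": 0, "ax": 0, "ay": 0, "az": 0, "jaw": -1},
    {"x": 0.119, "y": -0.852, "z": 0, "ax": 0, "ay": 0, "az": 0, "jaw": -1},
    {"x": 0, "y": 0, "z": 0, "ax": 0, "ay": 0, "az": 0, "jaw": -1},
    {"x": 0, "y": 0, "z": 0, "ax": 0, "ay": 0, "az": 0, "jaw": -1},
  ],
)

```text
clock: 49.73
tool_pos: [0.5454, 0.2072, 0.2638]
tool_rot: [-3.139, 0.001, 0.392]
wrist_force: [-0.0, -0.9, -0.4]
width: 0.0175
grasp_force: 39.1
```

Call:
carry_out(
  moves=[
    {"x": 0, "y": 0, "z": 0.85, "ax": 0, "ay": 0, "az": 0, "jaw": -1},
    {"x": 0, "y": 0, "z": 0.85, "ax": 0, "ay": 0, "az": 0, "jaw": -1},
    {"x": 0, "y": 0, "z": 0.85, "ax": 0, "ay": 0, "az": 0, "jaw": -1},
    {"x": 0, "y": 0, "z": 0.85, "ax": 0, "ay": 0, "az": 0, "jaw": -1},
    {"x": 0, "y": 0, "z": 0.8, "ax": 0, "ay": 0, "az": 0, "jaw": -1},
    {"x": 0, "y": 0, "z": 0, "ax": 0, "ay": 0, "az": 0, "jaw": -1},
    {"x": 0, "y": 0, "z": 0, "ax": 0, "ay": 0, "az": 0, "jaw": 0},
    {"x": 0, "y": 0, "z": 0, "ax": 0, "ay": 0, "az": 0, "jaw": 0},
    {"x": 0, "y": 0, "z": 0, "ax": 0, "ay": 0, "az": 0, "jaw": 0},
    {"x": 0, "y": 0, "z": 0, "ax": 0, "ay": 0, "az": 0, "jaw": 0},
  ],
)

```text
clock: 50.57
tool_pos: [0.5464, 0.2063, 0.139]
tool_rot: [-3.139, -0.001, 0.389]
wrist_force: [0.7, -1.0, -0.0]
width: 0.0426
grasp_force: 0.0
```

Call:
carry_out(
  moves=[
    {"x": 0, "y": 0, "z": -1, "ax": 0, "ay": 0, "az": 0, "jaw": 0},
    {"x": 0, "y": 0, "z": -1, "ax": 0, "ay": 0, "az": 0, "jaw": 0},
    {"x": 0, "y": 0, "z": -1, "ax": 0, "ay": 0, "az": 0, "jaw": 0},
    {"x": 0, "y": 0, "z": -1, "ax": 0, "ay": 0, "az": 0, "jaw": -1},
    {"x": 0, "y": 0, "z": -1, "ax": 0, "ay": 0, "az": 0, "jaw": -1},
    {"x": 0, "y": 0, "z": -1, "ax": 0, "ay": 0, "az": 0, "jaw": -1},
    {"x": 0, "y": 0, "z": -1, "ax": 0, "ay": 0, "az": 0, "jaw": -1},
    {"x": 0, "y": 0, "z": -1, "ax": 0, "ay": 0, "az": 0, "jaw": -1},
  ],
)

```text
clock: 51.23
tool_pos: [0.5458, 0.2057, 0.3802]
tool_rot: [-3.139, -0.0, 0.39]
wrist_force: [0.3, -0.5, 0.9]
width: -0.0002
grasp_force: 0.0
```

Call:
carry_out(
  moves=[
    {"x": 0, "y": 0.9, "z": 0, "ax": 0, "ay": 0, "az": 0, "jaw": -1},
    {"x": 0, "y": 0.9, "z": 0, "ax": 0, "ay": 0, "az": 0, "jaw": -1},
    {"x": 0, "y": 0.9, "z": 0, "ax": 0, "ay": 0, "az": 0, "jaw": -1},
    {"x": 0, "y": 0.9, "z": 0, "ax": 0, "ay": 0, "az": 0, "jaw": -1},
    {"x": 0, "y": 0, "z": 0, "ax": 0, "ay": 0, "az": 0, "jaw": -1},
  ],
)

```text
clock: 51.65
tool_pos: [0.5885, 0.1017, 0.3777]
tool_rot: [-3.141, 0.001, 0.385]
wrist_force: [-0.6, -0.1, -0.5]
width: -0.0002
grasp_force: 0.0
```

```bash
python3 - <<'E'
from tip import *
p,d,ci=snap('wrist','w6.png'); s=sensors.get_state(); print(s['tool_pos'])
w=cloud(d,ci); X,Y,Z=np.moveaxis(w,-1,0)
k=(X>.47)&(X<.62)&(Y>.15)&(Y<.28)&(Z>.0); print('in tub z pct',np.percentile(Z[k],[5,50,95,99,100]).round(3))
p,d,ci=snap('top','t6.png'); a,h,th,r=lidang(cloud(d,ci)); k=(r>.14); print(np.percentile(th[k],[50,90]))
print('side'); near('side'); print([ (round(x['p'],2),np.array(x['box']).astype(int)) for x in vision.recognise('side','peg0')]); print([ (round(x['p'],2),np.array(x['box']).astype(int)) for x in vision.recognise('top','peg0')])
E
```

```text
[0.58775711 0.10366355 0.37766127]
in tub z pct [0.003 0.006 0.391 0.394 0.396]
[1.58469946 1.60601431]
side
[]
[(0.65, array([255, 235, 262, 257])), (0.65, array([234, 239, 242, 252])), (0.58, array([262, 229, 272, 258])), (0.48, array([259, 226, 264, 242]))]
```

View pics/t6.png

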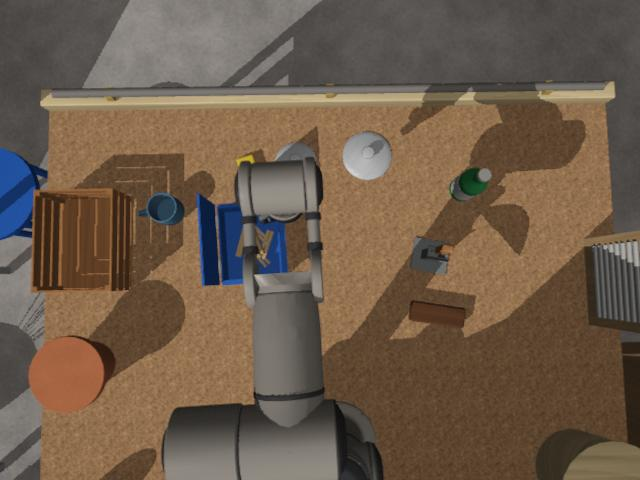

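View pics/w6.png

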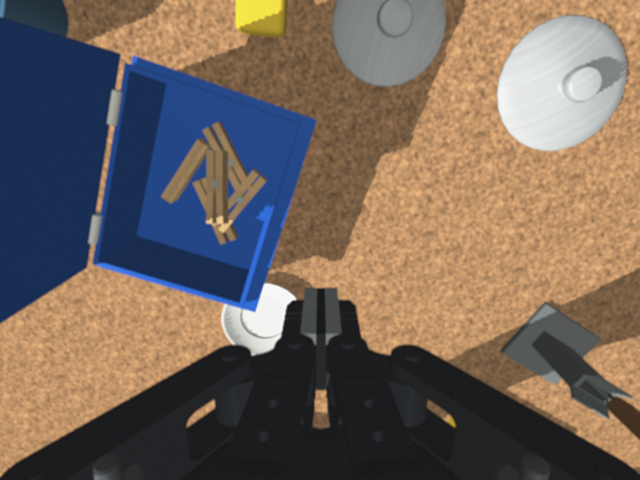

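The top view shows the lid standing at (208,240), the pegs in the tub at (258,245), and the scraper in its holder at (435,252). The wrist view shows five pegs piled flat in the tub around (215,185) and none left on the ledge.

Call:
carry_out(
  moves=[
    {"x": 0, "y": 0, "z": 0, "ax": 0, "ay": 0, "az": -0.95, "jaw": -1},
    {"x": 0, "y": 0, "z": 0, "ax": 0, "ay": 0, "az": -0.95, "jaw": -1},
    {"x": 0, "y": 0, "z": 0, "ax": 0, "ay": 0, "az": -0.95, "jaw": -1},
    {"x": 0, "y": 0, "z": 0, "ax": 0, "ay": 0, "az": -0.95, "jaw": -1},
    {"x": 0, "y": 0, "z": 0, "ax": 0, "ay": 0, "az": -0.95, "jaw": -1},
    {"x": 0, "y": 0, "z": 0, "ax": 0, "ay": 0, "az": -0.95, "jaw": -1},
    {"x": 0, "y": 0, "z": 0, "ax": 0, "ay": 0, "az": -0.95, "jaw": -1},
    {"x": 0, "y": 0, "z": 0, "ax": 0, "ay": 0, "az": -0.95, "jaw": -1},
  ],
)

```text
clock: 52.57
tool_pos: [0.5868, 0.1072, 0.3772]
tool_rot: [-3.138, -0.001, 1.059]
wrist_force: [-0.1, 0.5, 0.4]
width: -0.0001
grasp_force: 0.0
```

Call:
carry_out(
  moves=[
    {"x": 0, "y": 0, "z": 0, "ax": 0, "ay": 0, "az": -0.95, "jaw": -1},
    {"x": 0, "y": 0, "z": 0, "ax": 0, "ay": 0, "az": -0.95, "jaw": -1},
    {"x": 0, "y": 0, "z": 0, "ax": 0, "ay": 0, "az": -0.95, "jaw": -1},
    {"x": 0, "y": 0, "z": 0, "ax": 0, "ay": 0, "az": -0.95, "jaw": -1},
    {"x": 0, "y": 0, "z": 0, "ax": 0, "ay": 0, "az": -0.95, "jaw": -1},
    {"x": 0, "y": 0, "z": 0, "ax": 0, "ay": 0, "az": -0.95, "jaw": -1},
    {"x": 0, "y": 0, "z": 0, "ax": 0, "ay": 0, "az": -0.95, "jaw": -1},
  ],
)

```text
clock: 53.15
tool_pos: [0.5868, 0.1072, 0.3772]
tool_rot: [-3.139, -0.003, 1.639]
wrist_force: [-0.3, -0.4, -0.4]
width: 0.0002
grasp_force: 0.0
```

Call:
carry_out(
  moves=[
    {"x": 0.9, "y": -0.1, "z": 0, "ax": 0, "ay": 0, "az": 0, "jaw": -1},
    {"x": 0.9, "y": -0.1, "z": 0, "ax": 0, "ay": 0, "az": 0, "jaw": -1},
    {"x": 0.9, "y": -0.1, "z": 0, "ax": 0, "ay": 0, "az": 0, "jaw": -1},
    {"x": 0.9, "y": -0.1, "z": 0, "ax": 0, "ay": 0, "az": 0, "jaw": -1},
    {"x": 0.9, "y": -0.1, "z": 0, "ax": 0, "ay": 0, "az": 0, "jaw": -1},
    {"x": 0.9, "y": -0.1, "z": 0, "ax": 0, "ay": 0, "az": 0, "jaw": -1},
    {"x": 0.9, "y": -0.1, "z": 0, "ax": 0, "ay": 0, "az": 0, "jaw": -1},
    {"x": 0.9, "y": -0.1, "z": 0, "ax": 0, "ay": 0, "az": 0, "jaw": -1},
    {"x": 0.9, "y": -0.1, "z": 0, "ax": 0, "ay": 0, "az": 0, "jaw": -1},
    {"x": 0, "y": 0, "z": 0, "ax": 0, "ay": 0, "az": 0, "jaw": -1},
  ],
)

```text
clock: 53.98
tool_pos: [0.5426, 0.3523, 0.3774]
tool_rot: [-3.138, -0.005, 1.639]
wrist_force: [0.6, 0.8, 0.5]
width: -0.0001
grasp_force: 0.0
```

```bash
python3 - <<'E'
from tip import *
s=go([.545,.348,.293]); print(s['tool_pos'],s['tool_rot'],s['qpos'].round(2))
p,d,ci=snap('top','t6.png'); a,h,th,r=lidang(cloud(d,ci)); k=(r>.14); print(np.percentile(th[k],[50,90]))
E
```

```text
shift units (after turn) [-0.16  0.08  2.81]
[0.54264984 0.3522748  0.37739053] [-3.13810301 -0.0046521   1.63944769] [0.46 0.54 1.   0.01 1.6  0.39]
[1.58372988 1.60505683]
```

Call:
carry_out(
  moves=[
    {"x": 0, "y": 0, "z": 0.7, "ax": 0, "ay": 0, "az": 0, "jaw": -1},
    {"x": 0, "y": 0, "z": 0.7, "ax": 0, "ay": 0, "az": 0, "jaw": -1},
    {"x": 0, "y": 0, "z": 0.7, "ax": 0, "ay": 0, "az": 0, "jaw": -1},
    {"x": 0, "y": 0, "z": 0.7, "ax": 0, "ay": 0, "az": 0, "jaw": -1},
    {"x": -0.4, "y": 0, "z": 0, "ax": 0, "ay": 0, "az": 0, "jaw": -1},
    {"x": -0.4, "y": 0, "z": 0, "ax": 0, "ay": 0, "az": 0, "jaw": -1},
    {"x": -0.4, "y": 0, "z": 0, "ax": 0, "ay": 0, "az": 0, "jaw": -1},
    {"x": -0.3, "y": 0, "z": 0, "ax": 0, "ay": 0, "az": 0, "jaw": -1},
    {"x": -0.4, "y": 0, "z": 0.05, "ax": 0, "ay": 0, "az": 0, "jaw": -1},
    {"x": -0.4, "y": 0, "z": 0.05, "ax": 0, "ay": 0, "az": 0, "jaw": -1},
  ],
)

```text
clock: 54.87
tool_pos: [0.5496, 0.2769, 0.2915]
tool_rot: [-3.141, -0.003, 1.633]
wrist_force: [0.3, 2.9, -0.5]
width: 0.0002
grasp_force: 1.1
```

Call:
carry_out(
  moves=[
    {"x": -0.41, "y": 0, "z": 0.13, "ax": 0, "ay": 0, "az": 0, "jaw": -1},
    {"x": -0.41, "y": 0, "z": 0.13, "ax": 0, "ay": 0, "az": 0, "jaw": -1},
    {"x": -0.38, "y": 0, "z": 0.21, "ax": 0, "ay": 0, "az": 0, "jaw": -1},
    {"x": -0.38, "y": 0, "z": 0.21, "ax": 0, "ay": 0, "az": 0, "jaw": -1},
    {"x": 0, "y": 0, "z": 0, "ax": 0, "ay": 0, "az": 0, "jaw": -1},
  ],
)

```text
clock: 55.28
tool_pos: [0.5519, 0.2281, 0.2681]
tool_rot: [-3.136, -0.001, 1.631]
wrist_force: [-0.4, -0.2, -0.2]
width: -0.0002
grasp_force: 0.0
```

```bash
python3 - <<'E'
from tip import *
s=go([.545,.239,.27]); print(s['tool_pos'],s['wrist_force'])
for n in('top','side'):
    p,d,ci=snap(n,n+'7.png'); a,h,th,r=lidang(cloud(d,ci))
    for lo in(.06,.09,.12,.15,.17):
        k=(r>lo)&(r<lo+.015)
        if k.sum(): print(n,lo,np.percentile(th[k],[10,50,90]).round(3),k.sum())
E
```

```text
shift units (after turn) [ 0.38 -0.21 -0.06]
[0.55192726 0.22808219 0.2681113 ] [-0.36879591 -0.16871302 -0.16189441]
top 0.06 [0.928 0.964 0.994] 101
top 0.09 [0.897 0.921 0.947] 76
top 0.12 [0.058 0.903 0.92 ] 108
top 0.15 [0.002 0.015 0.028] 79
top 0.17 [0.85  0.87  0.891] 95
side 0.06 [0.861 0.877 0.89 ] 150
side 0.09 [0.855 0.866 0.876] 166
side 0.12 [0.851 0.861 0.869] 188
side 0.15 [0.003 0.856 1.028] 379
side 0.17 [0.855 0.882 1.142] 496
```

View pics/side7.png

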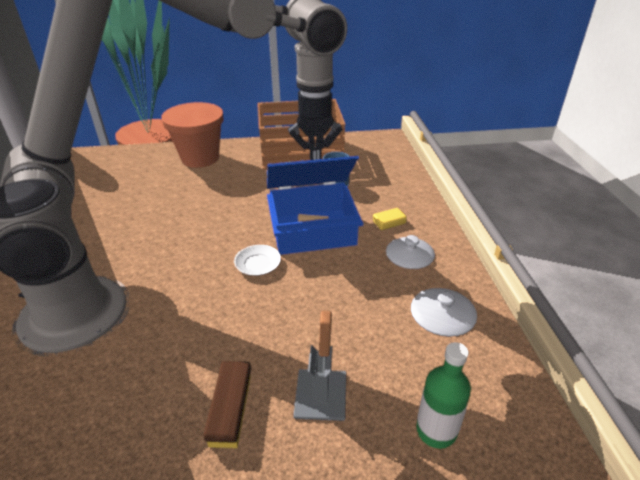

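The side view shows the lid at half height at (312,172), pushed by the closed fingers from behind. The scraper stands in the holder at (322,350).

Call:
carry_out(
  moves=[
    {"x": -0.3, "y": 0, "z": 0.5, "ax": 0, "ay": 0, "az": 0, "jaw": -1},
    {"x": -0.27, "y": 0, "z": 0.34, "ax": 0, "ay": 0, "az": 0, "jaw": -1},
    {"x": -0.27, "y": 0, "z": 0.34, "ax": 0, "ay": 0, "az": 0, "jaw": -1},
    {"x": -0.19, "y": 0, "z": 0.39, "ax": 0, "ay": 0, "az": 0, "jaw": -1},
    {"x": -0.19, "y": 0, "z": 0.39, "ax": 0, "ay": 0, "az": 0, "jaw": -1},
    {"x": -0.12, "y": 0, "z": 0.42, "ax": 0, "ay": 0, "az": 0, "jaw": -1},
    {"x": -0.12, "y": 0, "z": 0.4, "ax": 0, "ay": 0, "az": 0, "jaw": -1},
    {"x": 0, "y": 0, "z": 0, "ax": 0, "ay": 0, "az": 0, "jaw": -1},
  ],
)

```text
clock: 56.05
tool_pos: [0.5539, 0.187, 0.1844]
tool_rot: [-3.135, -0.002, 1.633]
wrist_force: [-0.8, -0.2, -0.3]
width: 0.0003
grasp_force: 0.0
```

Call:
carry_out(
  moves=[
    {"x": -0.1, "y": 0, "z": 0.15, "ax": 0, "ay": 0, "az": 0, "jaw": -1},
    {"x": -0.1, "y": 0, "z": 0.1, "ax": 0, "ay": 0, "az": 0, "jaw": -1},
    {"x": 0, "y": 0, "z": 0, "ax": 0, "ay": 0, "az": 0, "jaw": -1},
  ],
)

```text
clock: 56.3
tool_pos: [0.555, 0.1812, 0.1788]
tool_rot: [-3.139, -0.002, 1.633]
wrist_force: [0.4, -0.3, -0.1]
width: 0.0002
grasp_force: 0.0
```

```bash
python3 - <<'E'
from tip import *
s=sensors.get_state(); print(s['tool_pos'],s['wrist_force'])
for n in('top','side'):
    p,d,ci=snap(n); a,h,th,r=lidang(cloud(d,ci))
    for lo in(.09,.12,.15,.17):
        k=(r>lo)&(r<lo+.015)&(h<.05)
        if k.sum(): print(n,lo,np.median(h[k]).round(4),k.sum())
E
```

```text
[0.55500838 0.18115773 0.17884298] [ 0.38439255 -0.34721212 -0.10863045]
top 0.09 0.0156 117
top 0.12 0.0178 84
top 0.17 0.0199 91
side 0.09 0.0159 194
side 0.12 0.0186 335
side 0.15 0.0187 374
side 0.17 0.0192 279
```

Call:
carry_out(
  moves=[
    {"x": -0.4, "y": 0, "z": -0.15, "ax": 0, "ay": 0, "az": 0, "jaw": -1},
    {"x": -0.4, "y": 0, "z": 0, "ax": 0, "ay": 0, "az": 0, "jaw": -1},
    {"x": 0, "y": 0, "z": 0.15, "ax": 0, "ay": 0, "az": 0, "jaw": -1},
    {"x": 0, "y": 0, "z": 0.12, "ax": 0, "ay": 0, "az": 0, "jaw": -1},
    {"x": 0, "y": 0, "z": 0.08, "ax": 0, "ay": 0, "az": 0, "jaw": -1},
    {"x": 0, "y": 0, "z": 0, "ax": 0, "ay": 0, "az": 0, "jaw": -1},
  ],
)

```text
clock: 56.9
tool_pos: [0.5561, 0.1573, 0.172]
tool_rot: [-3.137, -0.002, 1.633]
wrist_force: [-0.3, 0.5, -0.6]
width: 0.0003
grasp_force: 0.0
```

Call:
carry_out(
  moves=[
    {"x": 0, "y": 0, "z": 0.06, "ax": 0, "ay": 0, "az": 0, "jaw": -1},
    {"x": 0, "y": 0, "z": 0.04, "ax": 0, "ay": 0, "az": 0, "jaw": -1},
    {"x": 0, "y": 0, "z": 0, "ax": 0, "ay": 0, "az": 0, "jaw": -1},
  ],
)

```text
clock: 57.15
tool_pos: [0.5562, 0.1576, 0.1694]
tool_rot: [-3.138, -0.002, 1.633]
wrist_force: [-0.3, 0.1, -0.9]
width: -0.0003
grasp_force: 0.0
```

```bash
cat > lid.py <<'E'
from tip import *
s=sensors.get_state(); print(s['tool_pos'],s['wrist_force'])
for n in('top','side'):
    p,d,ci=snap(n); a,h,th,r=lidang(cloud(d,ci))
    for lo in(.06,.09,.12,.15,.17):
        k=(r>lo)&(r<lo+.012)&(h<.05)
        if k.sum(): print(n,lo,np.median(h[k]).round(4),k.sum())
E
python3 lid.py
```

```text
[0.55624003 0.1575776  0.16940848] [-0.3453168   0.14707541 -0.91037658]
top 0.06 0.0086 83
top 0.09 0.0084 115
top 0.12 0.0086 78
top 0.15 0.0067 76
top 0.17 0.0069 18
side 0.06 0.0086 117
side 0.09 0.0087 175
side 0.12 0.0089 193
side 0.15 0.0087 378
side 0.17 0.0068 290
```

Call:
carry_out(
  moves=[
    {"x": 0, "y": 0, "z": 0.06, "ax": 0, "ay": 0, "az": 0, "jaw": -1},
    {"x": 0, "y": 0, "z": 0, "ax": 0, "ay": 0, "az": 0, "jaw": -1},
  ],
)

```text
clock: 57.42
tool_pos: [0.5564, 0.1576, 0.1686]
tool_rot: [-3.139, -0.003, 1.633]
wrist_force: [-1.4, 0.0, 5.1]
width: -0.0004
grasp_force: 2.5
```

Call:
carry_out(
  moves=[
    {"x": 0, "y": 0, "z": 0.04, "ax": 0, "ay": 0, "az": 0, "jaw": -1},
    {"x": 0, "y": 0, "z": 0, "ax": 0, "ay": 0, "az": 0, "jaw": -1},
  ],
)

```text
clock: 57.58
tool_pos: [0.5564, 0.1576, 0.1685]
tool_rot: [-3.14, -0.003, 1.633]
wrist_force: [-3.6, -0.6, 12.4]
width: -0.0
grasp_force: 6.4
```

Call:
carry_out(
  moves=[
    {"x": 0, "y": 0, "z": 0.07, "ax": 0, "ay": 0, "az": 0, "jaw": -1},
    {"x": 0, "y": 0, "z": 0, "ax": 0, "ay": 0, "az": 0, "jaw": -1},
  ],
)

```text
clock: 57.75
tool_pos: [0.5564, 0.1576, 0.1683]
tool_rot: [-3.141, -0.003, 1.633]
wrist_force: [-9.1, -2.3, 25.3]
width: 0.0004
grasp_force: 13.0
```

Call:
carry_out(
  moves=[
    {"x": 0, "y": 0, "z": -0.3, "ax": 0, "ay": 0, "az": 0, "jaw": -1},
    {"x": 0, "y": 0, "z": -0.7, "ax": 0, "ay": 0, "az": 0, "jaw": -1},
    {"x": 0, "y": 0, "z": -1, "ax": 0, "ay": 0, "az": 0, "jaw": -1},
    {"x": 0, "y": 0, "z": -1, "ax": 0, "ay": 0, "az": 0, "jaw": -1},
    {"x": 0, "y": 0, "z": -1, "ax": 0, "ay": 0, "az": 0, "jaw": -1},
    {"x": 0, "y": 0, "z": -1, "ax": 0, "ay": 0, "az": 0, "jaw": -1},
    {"x": -1, "y": 0, "z": 0, "ax": 0, "ay": 0, "az": 0, "jaw": -1},
    {"x": -1, "y": 0, "z": 0, "ax": 0, "ay": 0, "az": 0, "jaw": -1},
    {"x": -1, "y": 0, "z": 0, "ax": 0, "ay": 0, "az": 0, "jaw": -1},
    {"x": -1, "y": 0, "z": 0, "ax": 0, "ay": 0, "az": 0, "jaw": -1},
  ],
)

```text
clock: 58.58
tool_pos: [0.5641, 0.0363, 0.3145]
tool_rot: [-3.139, -0.002, 1.634]
wrist_force: [-0.4, 1.0, -0.5]
width: -0.0003
grasp_force: 0.0
```

```bash
python3 - <<'E'
exec(open('lid.py').read())
for n in('top','side'):
    z=np.load(n+'0.npz'); a,h,th,r=lidang(cloud(z['d'],z))
    print('initial',n,[np.median(h[(r>lo)&(r<lo+.012)&(h<.05)]).round(4) for lo in(.06,.09,.12,.15,.17)])
    p,d,ci=snap(n,n+'9.png'); print(n,'pegs',[ (round(x['p'],2),np.array(x['box']).astype(int)) for x in vision.recognise(n,'peg0')])
w=cloud(d,ci); X,Y,Z=np.moveaxis(w,-1,0); m=(abs(X-.5)<.05)&(abs(Y+.27)<.06)&(Z>.12)&(Z<.25)
for c in comps(w,m,60): print('scraper',rect(c),c.max(0))
E
```

```text
[0.56409903 0.03634884 0.31450643] [-0.40403569  1.00942    -0.52711404]
top 0.06 0.0077 354
top 0.09 0.0076 352
top 0.12 0.0078 356
top 0.15 0.0064 323
top 0.17 0.0069 46
side 0.06 0.0089 206
side 0.09 0.0085 212
side 0.12 0.0086 233
side 0.15 0.0071 236
side 0.17 0.0061 280
initial top [np.float64(0.0075), np.float64(0.0075), np.float64(0.0078), np.float64(0.0064), np.float64(0.0064)]
top pegs []
initial side [np.float64(0.0087), np.float64(0.0088), np.float64(0.0086), np.float64(0.0071), np.float64(0.0061)]
side pegs []
scraper (array([ 508.7, -274.8]), array([30.4, 19.1]), 71.9) [ 0.51823894 -0.25955535  0.2091763 ]
```

View pics/side9.png

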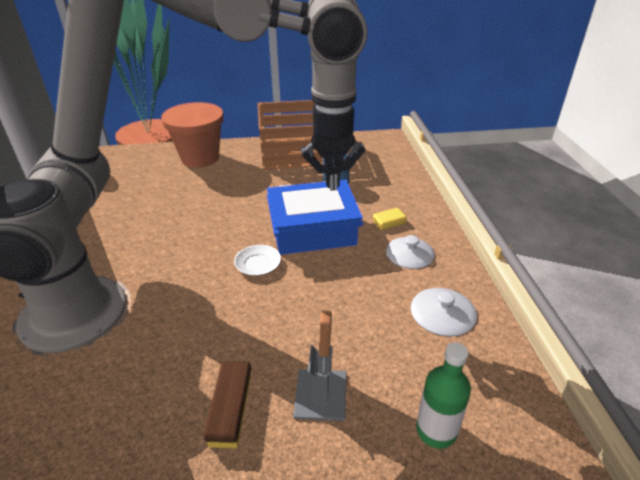

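The side view shows the lid shut flat at (312,205), the same heights as at the start. The scraper stands in its holder at (322,350), no peg is left on the ledge, and the other things are in place.

```bash
python3 -c "
from plant import manip; print(manip.close_job())"
```

```text
the job is handed in; nothing more can be done
None
```

I handed the job in at about 59 s of robot time: the scraper's blade levered the lid up and opened it upright, all five pegs are in the tub, the lid is shut to its starting height, and the scraper stands blade down in its holder with the other things left in place.

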